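# Fill the infusing jar with cinnamon and lock its cap

## Robot

A 6-joint arm with a two-finger parallel gripper is mounted at the origin on the work surface. World frame = base frame: x ahead of the robot, y to its left, z up, the work surface at z = 0. Lengths are in mm, angles in degrees, forces in N, time in s.
With the tool pointing down it reaches from about 350 to 850 mm from the base axis. Payload 8.1 kg.
Tool frame: the origin (TCP) lies at the very end of the fingers, on their centre line; the grasp point (between the pads) lies 19 mm behind it (r.grip_depth is the distance from the TCP to the grasp point, in mm); z points along the fingers, y is the direction in which the jaws open and shut (so a half turn about z gives the same grasp; the last joint's range is limited). The gripper opens to 85 mm and grips with 20 to 120 N. Pads are 22 mm wide; open, the fingers measure 114 mm over their backs; the gripper's body (76 mm by 85 mm) begins 54 mm behind the grasp point. The pads swing forward as they close: fully open they stand 13 mm farther back than shut.
Start: joints at [-80.122, 7.471, 85.268, -0, 87.261, -4.893], TCP at [152.993, -580.171, 231.292] pointing down, gripper open.
Joint ranges: [-169.43, 169.43], [-51.17, 129.36], [1.28, 143.12], [-76.62, 256.62], [0, 156.53], [-152.29, 152.29]. Speed limits (degrees/s): [136.94, 136.94, 159.86, 180, 180, 180].

## Interface

Orientations are given as [roll, pitch, yaw] about the fixed x, y, z axes, in that order (R = Rz(yaw) Ry(pitch) Rx(roll)).
In Python, from bench import status, viewer, hand_in, r gives the robot as it stands.
- The arm moves only by the shell command python3 -m crank 'ROWS' [OPENING] [FORCE]. ROWS is a JSON object of lists of equal length, an entry for each row: "slide": the shift along the tool's x, y, z in m, a list of three; "twist": the turn about the tool's z in rad. A call has 1 to 8 rows; each row shifts and turns the commanded pose from where the row before left it, along the tool's axes as they then stand; what a row does not reach is not made up. A row lasts 1/10 s, in which the tool goes at most 50 mm and 8.59 degrees, less where a joint would pass 70% of its speed; a pose out of reach is approached as far as the arm can. A call with a gripper value outside its range is refused whole. OPENING is the closure, from 0 (fully open) to 1 (shut), set as the call begins (- or left out, the last holds). The fingers move at their own pace and stop on an object; FORCE is the grip in N (left out, the last holds). Time passes only in rows, so rows that do not move let the fingers close. It gives the time, the measured TCP pose, the force and the opening at its end, in the units of the state.
- status.sense(): the state, without advancing time (a new reading comes with each control period).
- viewer.snapshot(name): name is "side" or "top"; returns a dict with "img" (384x512x3 uint8, red, green, blue), "fx", "fy", "cx", "cy" (pixels), "R" (3x3) and "t" (3): a world point X has camera coordinates R X + t. Camera axes: x right, y down, z forward; pixel columns grow to the right and rows downward; lengths in mm; the calibration is good to about 2 mm. A picture is of the moment at which its call begins. There is no depth.
- hand_in(): hands the job in, once; it reports no verdict.
The state is a dict: "time": time; "joint_pos": joint angles; "qd": joint speeds; "joint_efforts": joint torques, N m; "tool_pos": TCP position; "tcp_rot": TCP orientation; "ft_force": force on the tool from outside, world axes, zero at the start; "wrist_torque": the same for the moment, N m; "finger_gap": finger opening in mm.
Only numpy, scipy, OpenCV 4.12 (cv2) and the standard library are available. Lean on these libraries where they do the work, as an engineer would, in place of code of your own. Each camera call takes 0.05 s, during which the arm holds its last target.

## Task

Take the two cinnamon sticks from the slanted stand and feed them one after the other through the neck of the glass infusing jar, so that both lie wholly down inside. Then close the jar with its bayonet cap: lugs into the notches, press down, and turn clockwise to the stop so that it stays locked. Leave the wooden muddler in the stand and do not disturb the other things on the counter.

Things in the scene. Friction and masses are not known exactly. Their poses are not given: they have to be found in the camera images.
- stick_a: one of two identical cinnamon sticks: brown round stick, 110 mm long, 20 mm in diameter, about 30 g. Origin at the centre of its lower end as it leans in the stand; its z axis runs along the stick to the upper end.
- stick_b: the other cinnamon stick, same size and axes as stick_a.
- stick_a_mid (a point): middle of stick_a, 55 mm from each end, on its axis.
- stick_b_mid (a point): middle of stick_b, 55 mm from each end, on its axis.
- muddler: wooden muddler leaning in the third lane of the stand: round shaft 20 mm in diameter with a 31 mm wide head at the upper end, 118 mm long in all. Origin at its lower end, z along it. Not part of the job.
- stand: fixed slanted metal stand, base 170 x 230 mm, three lanes 80 mm apart along its y axis; sticks and muddler lie in them in any order, leaning 40 degrees from vertical, upper ends to the stand's -x (robot side). Origin: centre of underside. Ribs 12 mm high flank a stick's lowest 50 mm; above that only a 14 mm wide strip lies under it, up to 84 mm: pinch across y and draw out along the lane.
- jar: fixed glass infusing jar, 96 mm wide, steel foot 120 mm, 215 mm high to its collar's top. Origin: centre of underside, z up, x through the collar's notches. Inside: floor at 15 mm with a cone 54 mm wide rising 11 mm in its middle, 88 mm wide up to about 158 mm, narrow throat 33 mm wide from 174 to 185 mm, widening above to a chamber 59 mm wide under the collar.
- jar_mouth (a point): centre of the mouth, at the top of the collar (8 mm thick, 72 mm outside diameter). Its hole is 39 mm wide, with two notches on the jar's +x and -x sides, 14 mm wide at the hole, reaching 27 mm from the axis; small steel tabs on the outside of the collar mark them.
- gasket (a joint): squeeze of the black rubber ring (61 to 71 mm across) standing 6 mm proud of the collar: 0 free, 0.006 m flush. About 3 N starts it, 7 N at 3 mm, 11 N flush; it springs back.
- cap: loose steel bayonet cap, 140 g, standing on its spigot. Origin: centre of the spigot's underside, z up. Spigot 33 mm wide, 20 mm high, tapered at the foot; two lugs on its +x and -x sides, 10 mm wide, reaching 25 mm from the axis, 4 to 9 mm above the origin; disc 73 mm wide from 20 to 27 mm; black grip bar on top, 60 mm along x (in line with the lugs), 14 mm thick along y, 27 to 59 mm.
- cap_grip (a point): centre of the cap's grip bar, 47 mm above the cap's origin; pinch across y. Lugs in the notches, the cap rests on the gasket, origin 201 mm above the jar's underside, and turns no more than some 10 degrees. Pressed 3 to 6 mm lower it turns clockwise (from above) to a stop at about 85 degrees; anticlockwise is blocked. Let go, the gasket lifts it to about 198 mm.
- bowl: white ceramic bowl, 110 mm wide, 50 mm high; a bystander
- spice_jar: small closed amber jar, 56 mm wide, 90 mm high; a bystander
- cup: steel cup, 80 mm wide, 70 mm high; a bystander
- mill: dark wooden pepper mill, 52 mm wide, 170 mm high; a bystander
- ladle: steel spoon 220 mm long lying on the counter; a bystander
- spatula: spatula 240 mm long lying on the counter; a bystander
Not all that is in view belongs to the job. Leave any blue or pink look-alike of the stick_a alone.

How it is judged (in metres and radians):
On the way, in this order (a step that is already met when the one before it is completed fails the run):
1. one cinnamon stick is down inside the jar, the other not yet ((((horizontal distance between stick_a_mid and jar below 0.042 m and z of stick_a_mid in the frame of jar between 0.015 and 0.12 m) and not (horizontal distance between stick_b_mid and jar below 0.042 m and z of stick_b_mid in the frame of jar between 0.015 and 0.12 m)) or ((horizontal distance between stick_b_mid and jar below 0.042 m and z of stick_b_mid in the frame of jar between 0.015 and 0.12 m) and not (horizontal distance between stick_a_mid and jar below 0.042 m and z of stick_a_mid in the frame of jar between 0.015 and 0.12 m)))), for 0.2 s.
2. both cinnamon sticks are down inside the jar, the cap still off (horizontal distance between each of stick_a_mid, stick_b_mid and jar below 0.042 m and z of stick_a_mid in the frame of jar between 0.015 and 0.12 m and z of stick_b_mid in the frame of jar between 0.015 and 0.12 m and horizontal distance between cap and jar above 0.05 m), for 0.2 s.
3. the cap is on the jar, pressed down and turned to lock (horizontal distance between cap and jar below 0.008 m and z of cap in the frame of jar below 0.1995 m and angle between cap's own z axis and vertical below 0.08 rad and angle between the x axis of cap and the x axis of jar, either way round above 1.15 rad), for 0.2 s.
At the end, for the whole second after the job is handed in: Both sticks at rest inside the jar (middles within 42 mm of its axis, 15 to 120 mm above its underside); cap at rest on it, centred within 8 mm, upright within 0.08 rad, origin under 199.5 mm above the jar's underside, lugs turned over 1.15 rad from the notches (all of step 3 and horizontal distance between each of stick_a_mid, stick_b_mid and jar below 0.042 m and z of stick_a_mid in the frame of jar between 0.015 and 0.12 m and z of stick_b_mid in the frame of jar between 0.015 and 0.12 m and linear speed of cap below 0.02 m/s and linear speed of each of stick_a, stick_b below 0.05 m/s); the robot touches nothing.
It fails at once if the muddler is displaced by more than 30 mm (distance of muddler from where it was at the start of the episode above 0.03 m).
It fails at once if a bystander is displaced by more than 40 mm (distance of any of bowl, spice_jar, cup, mill, ladle, spatula from where it was at the start of the episode above 0.04 m).
It also fails if it takes over 72 s, if anything falls off the work surface, if the arm or the gripper's body presses on something with over 40 N, if the wrist force passes 120 N, or if a joint passes its speed limit or range.

## Working session

There is one attempt and no reset: what is moved stays moved. The work goes in short steps, Python scripts to look and compute and a shell command to move; the robot and the scene stay as the last step left them, time stands still between calls to the robot, and variables do not carry over. Pictures are saved under pics/ and viewed, and the job is handed in when it is done.

```bash
ls; mkdir -p pics; python3 - <<'E'
from bench import status, viewer, r
import cv2
print(status.sense()); print(r.grip_depth, [a for a in dir(r) if a[0]!='_'])
for n in("side","top"):
    s=viewer.snapshot(n); cv2.imwrite(f"pics/{n}0.png",s["img"][:,:,::-1])
    print(n,s["fx"],s["fy"],s["cx"],s["cy"],s["R"],s["t"])
E
```

```text
pics
{'time': 0.0, 'joint_pos': array([-8.01220917e+01,  7.51845243e+00,  8.53284424e+01, -3.40081744e-04,
        8.72604880e+01, -4.89440934e+00]), 'qd': array([ 0.06250963, -0.03499933,  0.09051861,  0.02209293, -0.03405844,
       -0.07638007]), 'joint_efforts': array([-6.94971914e-04, -5.69380939e+01, -5.00566721e+01, -4.10541579e-04,
        1.44382918e-02,  1.96511974e-05]), 'tool_pos': array([ 152.89988763, -579.63173267,  230.21757624]), 'tcp_rot': array([-1.79892980e+02, -8.82344547e-03,  1.47723260e+01]), 'ft_force': array([ 1.22202743,  0.78281086, -0.81104127]), 'wrist_torque': array([-0.01507068, -0.02156968,  0.00774183]), 'finger_gap': 85.70147856114194}
18.700000000000003 ['PlanningError', 'grip_depth']
side 380.2064784191684 380.2064784191684 248.52537387962838 192.697553053534 [[ 0.98782784 -0.1551756   0.0108027 ]
 [-0.10201205 -0.69869146 -0.70811283]
 [ 0.11742958  0.69839156 -0.70601666]] [-559.24196272  116.34572962 1497.91091618]
top 405.1987515007545 405.1987515007545 251.33956328198076 190.21981657373095 [[-6.26541885e-03 -9.99980043e-01  8.11486008e-04]
 [-9.90903965e-01  6.09945992e-03 -1.34432616e-01]
 [ 1.34424983e-01 -1.64638135e-03 -9.90922405e-01]] [ -63.39538156  539.73935093 1469.61668986]
```

View pics/side0.png

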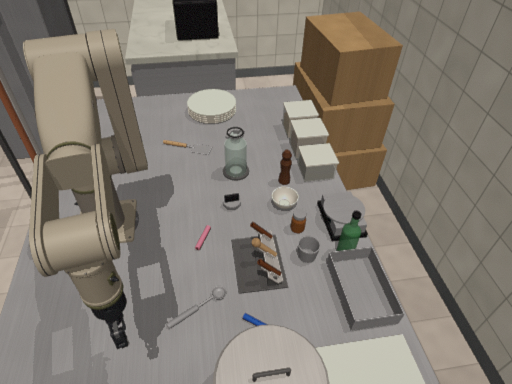

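View pics/top0.png

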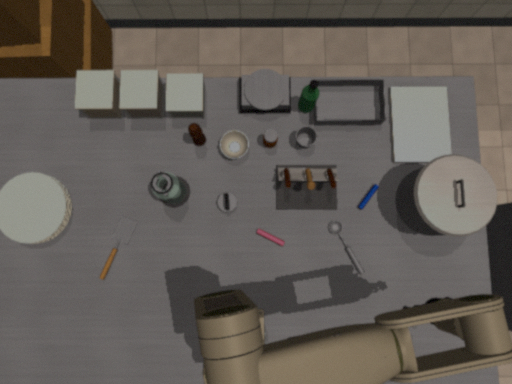

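Brown rods: top (288,178), (310,178), (331,178). The pink (270,237) and blue (368,197) rods are look-alikes. I'll enlarge to identify which of the three is the muddler.

```bash
python3 - <<'E'
import cv2, numpy as np
s=cv2.imread("pics/side0.png");t=cv2.imread("pics/top0.png")
a=cv2.resize(s[210:300,220:330],None,fx=7,fy=6.6,interpolation=cv2.INTER_CUBIC)
a=cv2.resize(s[215:295,220:320],(800,640)[:2],interpolation=cv2.INTER_CUBIC)[:600]
cv2.imwrite("pics/side_stand.png",a)
cv2.imwrite("pics/top_stand.png",cv2.resize(t[155:215,265:345],(800,600),interpolation=cv2.INTER_CUBIC))
cv2.imwrite("pics/jars.png",np.hstack([cv2.resize(t[160:220,140:250],(800,436),interpolation=cv2.INTER_CUBIC)]))
cv2.imwrite("pics/jars_s.png",cv2.resize(s[120:215,200:310],(695,600),interpolation=cv2.INTER_CUBIC))
E
```

```text
(no output)
```

View pics/side_stand.png

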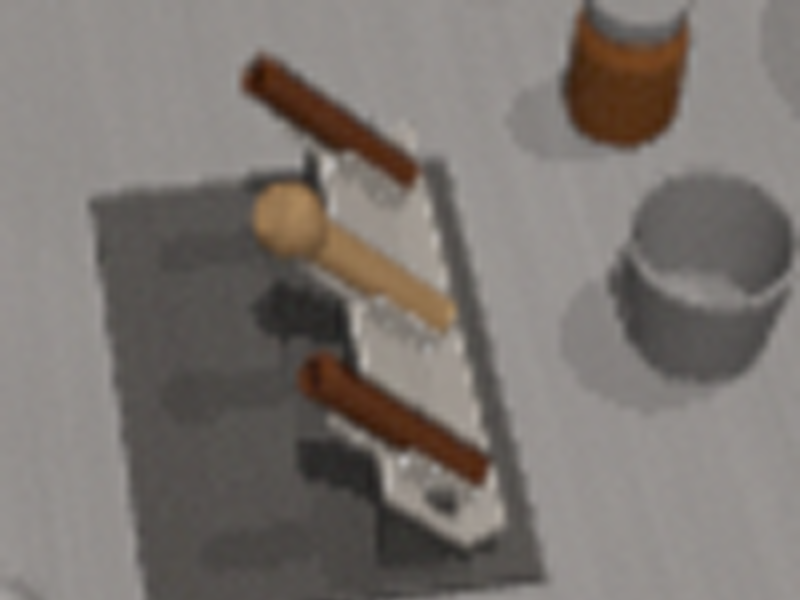

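View pics/top_stand.png

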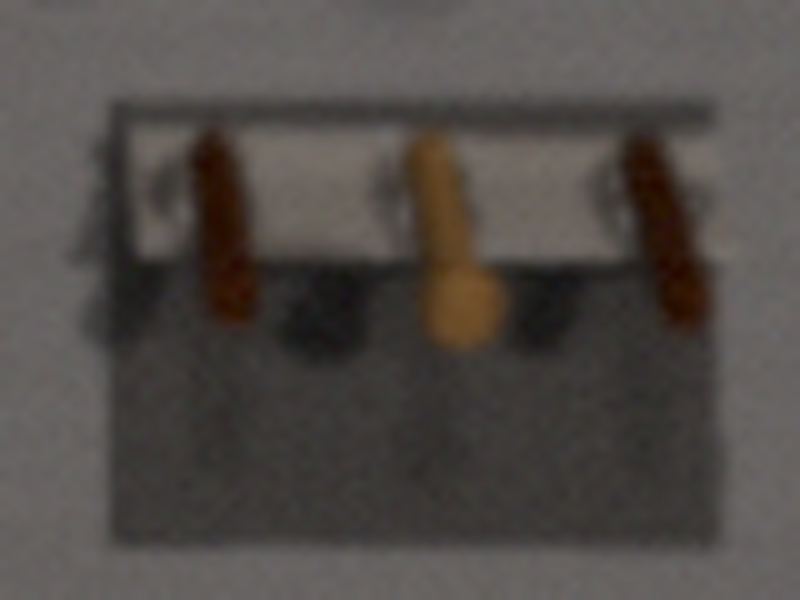

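View pics/jars.png

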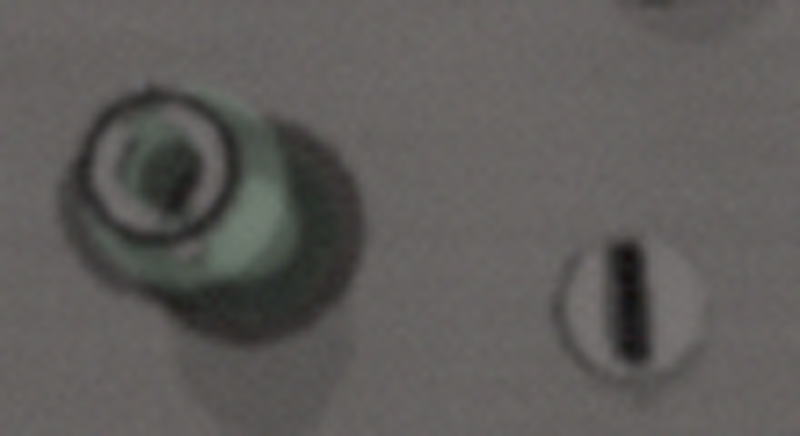

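View pics/jars_s.png

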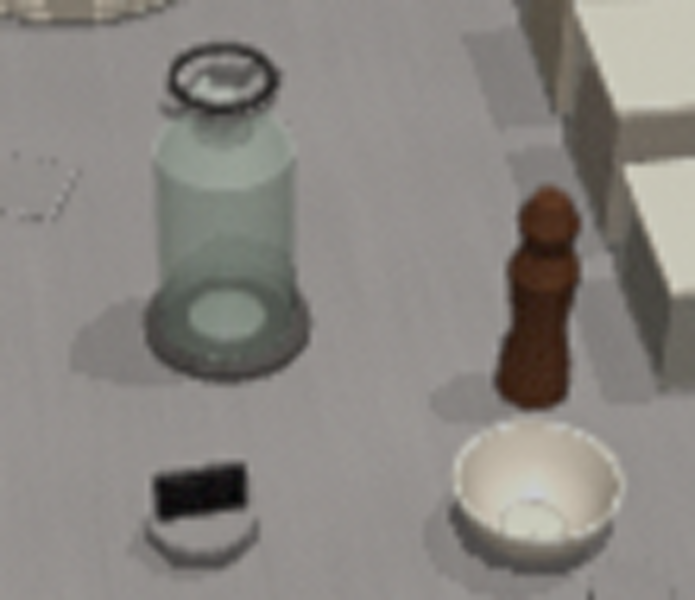

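The middle rod (light tan, ball head, top (310,178)) is the muddler. The two sticks are the dark brown outer ones, top (288,178) and (331,178). Next I'll measure poses by fitting models to both views.

```bash
cat > h.py <<'E'
import numpy as np, cv2
from scipy.optimize import least_squares, minimize
from bench import status, viewer
def snap(n,tag=None):
    s=viewer.snapshot(n); s["img"]=np.asarray(s["img"])
    if tag: cv2.imwrite(f"pics/{n}_{tag}.png",s["img"][:,:,::-1])
    return s
def proj(s,X):
    X=np.atleast_2d(X); K=np.array([[s["fx"],0,s["cx"]],[0,s["fy"],s["cy"]],[0,0,1]])
    return cv2.projectPoints(X.astype(float),cv2.Rodrigues(np.array(s["R"]))[0],np.array(s["t"],float),K,None)[0][:,0]
def tri(ss,px):
    P=[np.array([[s["fx"],0,s["cx"]],[0,s["fy"],s["cy"]],[0,0,1]])@np.c_[s["R"],s["t"]] for s in ss]
    X=cv2.triangulatePoints(P[0],P[1],np.array(px[0],float).reshape(2,1),np.array(px[1],float).reshape(2,1))
    return (X[:3]/X[3]).ravel()
def ray(s,px,z):
    d=np.array(s["R"]).T@np.array([(px[0]-s["cx"])/s["fx"],(px[1]-s["cy"])/s["fy"],1]); c=-np.array(s["R"]).T@s["t"]
    return c+d*(z-c[2])/d[2]
def cover(s,Xs,box,k=8):
    x0,y0,x1,y1=box; im=np.zeros(((y1-y0)*k,(x1-x0)*k),np.uint8)
    for X in Xs:
        p=(proj(s,X)+0.5-[x0,y0])*k
        h=cv2.convexHull(p.astype(np.float32))
        cv2.fillConvexPoly(im,np.round(h*16).astype(np.int32),255,shift=4)
    return cv2.GaussianBlur(cv2.resize(im,(x1-x0,y1-y0),interpolation=cv2.INTER_AREA).astype(float)/255,(0,0),0.6)
def circ(c,r,z=None,n=48,ax=None):
    a=np.linspace(0,2*np.pi,n,endpoint=False)
    if ax is None: u,v=np.eye(3)[0],np.eye(3)[1]
    else:
        ax=ax/np.linalg.norm(ax); u=np.cross(ax,[0,1,0]); u/=np.linalg.norm(u); v=np.cross(ax,u)
    return np.array(c)+r*(np.cos(a)[:,None]*u+np.sin(a)[:,None]*v)
E
cat > m1.py <<'E'
from h import *
S=snap("side"),snap("top")
def red(s):
    I=s["img"].astype(float); return (I[...,0]-I[...,2])/(I.sum(2)+1e-6)
box={0:[(245,218,276,242),(253,254,288,282)],1:[(280,162,298,192),(323,162,342,192)]}
for k in (0,1):
    M=[]
    for v in (0,1):
        x0,y0,x1,y1=box[v][k]; m=red(S[v])[y0:y1,x0:x1]
        hi=np.percentile(m,97)if 0 else 0.30
        if v==0 and k==0: print("red stats",np.percentile(m,[5,50,80,90,97]).round(2))
        lo=np.percentile(m,15); hi=np.percentile(m,94)
        M.append(np.clip((m-lo)/(hi-lo),0,1))
    ends0={0:[(252,224),(271,236),(288,186),(286,169)],1:[(260,262),(280,274),(333,186),(329,169)]}[k]
    up=tri(S,[ends0[0],ends0[2]]);lo=tri(S,[ends0[1],ends0[3]]);print("tri",up.round(),lo.round())
    def geo(p):
        L=np.array(p[:3]); th,ya=np.radians(40+p[4]),np.radians(p[3]); 
        ax=np.array([-np.sin(th)*np.cos(ya),-np.sin(th)*np.sin(ya),np.cos(th)]); return L,ax
    def cost(p):
        L,ax=geo(p); X=np.vstack([circ(L,10,ax=ax),circ(L+110*ax,10,ax=ax)])
        return sum(((cover(S[v],[X],box[v][k])-M[v])**2).sum() for v in (0,1))+0.02*(p[4]/1)**2*4
    p0=np.r_[lo,0,0]
    best=min((minimize(cost,p0+d,method="Nelder-Mead",options=dict(maxiter=900,initial_simplex=(p0+d)+np.vstack([np.zeros(5),np.diag([8,8,8,6,3])]))) for d in (np.zeros(5),np.array([5,0,5,4,0]))),key=lambda r:r.fun)
    L,ax=geo(best.x); print(k,best.fun.round(2),best.x.round(1),"mid",(L+55*ax).round(1),"s90",(L+90*ax).round(1))
# jar gasket ring outer circle r35.5 at z 221
E
python3 m1.py
```

```text
red stats [0.01 0.02 0.09 0.26 0.41]
tri [ 544. -195.  122.] [ 618. -196.   43.]
0 41.46 [ 613.8 -193.2   40.     2.4   -1.3] mid [ 579.4 -194.6   82.9] s90 [ 557.5 -195.6  110.2]
tri [ 544. -354.  118.] [ 618. -358.   38.]
1 34.11 [ 612.5 -354.6   39.     0.    -1.1] mid [ 578.  -354.7   81.8] s90 [ 556.1 -354.7  109.1]
```

```bash
cat > m2.py <<'E'
from h import *
S=snap("side"),snap("top")
# jar ring: dark pixels
def dark(s,box,lo,hi):
    x0,y0,x1,y1=box; g=s["img"][y0:y1,x0:x1].astype(float).mean(2); return np.clip((hi-g)/(hi-lo),0,1),g
for v,b in((0,(222,124,250,142)),(1,(148,168,178,198))):
    m,g=dark(S[v],b,40,100); print(v,np.percentile(g,[1,5,20,50,80]).round())
boxes=[(222,122,250,142),(146,168,178,198)]
def ring(s,c,b,z0=215,z1=221):
    o=cover(s,[circ([c[0],c[1],z1],35.5)],b); i=cover(s,[circ([c[0],c[1],z1],30.5)],b); return o-i
c0=tri(S,[(235.3,132),(162,182.5)]);print("jar tri",c0.round(1))
def cost(p):
    t=0
    for v in(0,1):
        m,g=dark(S[v],boxes[v],30,85)
        t+=((ring(S[v],p,boxes[v],z1=p[2])-m)**2).sum()
    return t
r_=minimize(cost,[c0[0],c0[1],221],method="Nelder-Mead",options=dict(initial_simplex=[[c0[0],c0[1],221],[c0[0]+6,c0[1],221],[c0[0],c0[1]+6,221],[c0[0],c0[1],226]]));print("jar",r_.x.round(1),r_.fun)
# cap bar
bb=[(220,188,244,206),(216,184,238,214)]
for v in(0,1): print(np.percentile(dark(S[v],bb[v],0,1)[1],[1,5,10,20,50,80]).round())
def bar(p):
    a=np.radians(p[2]);u=np.array([np.cos(a),np.sin(a),0]);w=np.array([-u[1],u[0],0])
    return np.array([np.array([p[0],p[1],z])+i*30*u+j*7*w for z in(27,59) for i in(-1,1) for j in(-1,1)])
def cost2(p):
    return sum(((cover(S[v],[bar(p)],bb[v])-dark(S[v],bb[v],20,85)[0])**2).sum() for v in(0,1))
c1=tri(S,[(232,198),(226.5,202)]);print("cap tri",c1.round(1))
r2=minimize(cost2,[c1[0],c1[1],3],method="Nelder-Mead",options=dict(initial_simplex=[[c1[0],c1[1],3],[c1[0]+6,c1[1],3],[c1[0],c1[1]+6,3],[c1[0],c1[1],10]]));print("cap",r2.x.round(1),r2.fun)
I=S[0]["img"][110:150,212:260];J=S[1]["img"][162:204,140:188]
f=lambda I:cv2.resize(I[:,:,::-1],None,fx=14,fy=14,interpolation=cv2.INTER_LANCZOS4)
A=f(J); B=f(I)
g=lambda X:cv2.convertScaleAbs(X,alpha=1.8,beta=-20)
cv2.imwrite("pics/jt.png",g(A));cv2.imwrite("pics/js.png",g(B))
E
python3 m2.py
```

```text
0 [ 45.  57.  97. 141. 145.]
1 [37. 47. 62. 84. 99.]
jar tri [543.2 226.3 215.9]
jar [542.  229.  214.5] 47.52601880847051
[ 11.  14.  20.  55. 143. 145.]
[ 25.  36.  59.  83.  99. 104.]
cap tri [498.6  25.6  36. ]
cap [498.5  26.1   5.1] 25.236518435299352
```

View pics/jt.png

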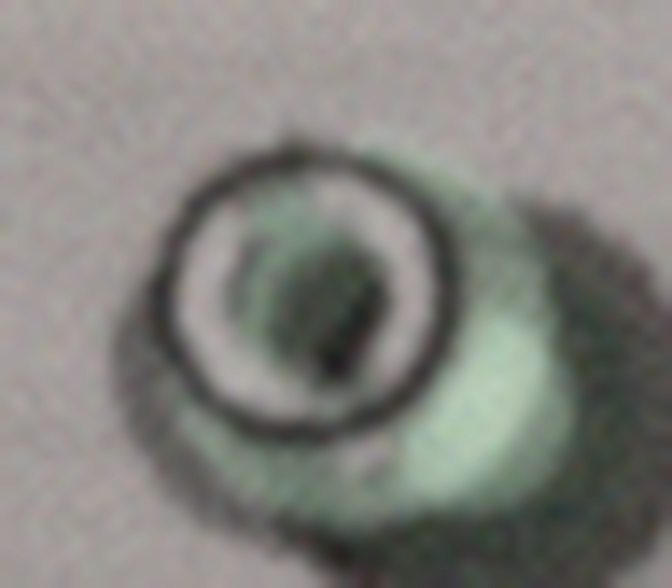

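View pics/js.png

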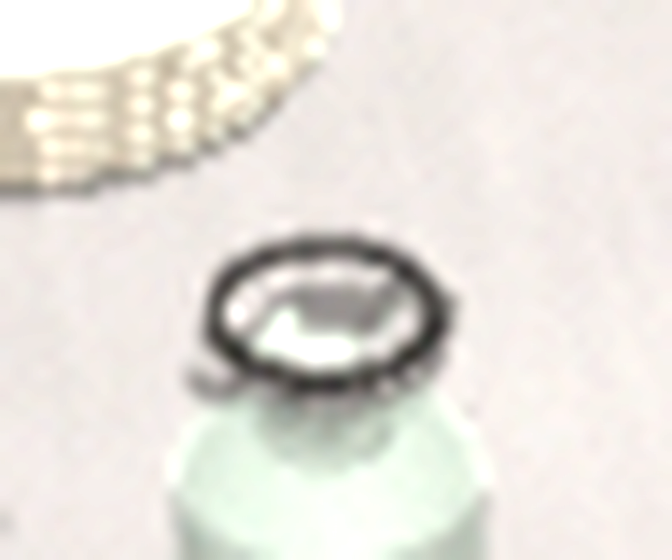

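```bash
cat > m3.py <<'E'
from h import *
S=snap("side"),snap("top")
q=lambda x,y,o:((x+.5)/14-.5+o[0],(y+.5)/14-.5+o[1])
ot,os_=(140,162),(212,110)
T=lambda x,y:q(x,y,ot); D=lambda x,y:q(x,y,os_)
# dark darkest-point ellipse fit: ring centreline r=33 at z=221
import itertools
for v,b in((0,(224,124,248,140)),(1,(149,170,175,196))):
    pass
c=tri(S,[D(327,313),T(305,293)]);print("ring centre tri",c.round(1))
for z in(211,215,221): print(z,ray(S[0],D(327,313),z).round(1),ray(S[1],T(305,293),z).round(1))
a=tri(S,[D(215,380),T(367,462)]);print("-x tab",a.round(1))
b=tri(S,[D(448,303),T(292,138)]);print("+x tab",b.round(1))
for z in (211,):
  p=ray(S[1],T(367,462),z);n=ray(S[1],T(292,138),z);print(p,n,np.degrees(np.arctan2(*(n-p)[1::-1])))
  p=ray(S[0],D(215,380),z);n=ray(S[0],D(448,303),z);print(p,n,np.degrees(np.arctan2(*(n-p)[1::-1])))
# overlay of circle fits
for C in ([542,229,214.5],[543,227.5,219]):
  out=[]
  for v,o in((1,ot),(0,os_)):
    I=S[v]["img"][o[1]:o[1]+40,o[0]:o[0]+48]; A=cv2.resize(I[:,:,::-1],None,fx=8,fy=8,interpolation=cv2.INTER_CUBIC)
    for r,col in((35.5,(0,0,255)),(30.5,(0,255,0))):
        p=(proj(S[v],circ(C,r))-o+.5)*8-.5; cv2.polylines(A,[np.round(p).astype(int)],True,col,1)
    for a_ in (0,180):
      t=np.radians(13+a_); p=(proj(S[v],[[C[0]+38*np.cos(t),C[1]+38*np.sin(t),C[2]-8]])-o+.5)*8-.5; cv2.circle(A,tuple(int(x) for x in p[0]),4,(255,0,0),1)
    out.append(A)
  cv2.imwrite(f"pics/ov{int(C[0])}.png",np.hstack(out))
o=(210,180);B=[]
for v,o,w in((1,(210,180),36),(0,(216,184),36)):
    I=S[v]["img"][o[1]:o[1]+w,o[0]:o[0]+w];A=cv2.resize(I[:,:,::-1],None,fx=11,fy=11,interpolation=cv2.INTER_CUBIC)
    x,y,a_=498.5,26.1,np.radians(5.1)
    for r,z in((36.5,27),(36.5,20)):
        p=(proj(S[v],circ([x,y,z],r))-o+.5)*11-.5; cv2.polylines(A,[np.round(p).astype(int)],True,(0,0,255),1)
    R=np.array([[np.cos(a_),-np.sin(a_)],[np.sin(a_),np.cos(a_)]])
    for z in(59,27):
        Q=np.c_[(R@np.array([[30,7],[30,-7],[-30,-7],[-30,7]]).T).T+[x,y],[z]*4]
        p=(proj(S[v],Q)-o+.5)*11-.5; cv2.polylines(A,[np.round(p).astype(int)],True,(0,255,0),1)
    B.append(A)
cv2.imwrite("pics/ovcap.png",np.hstack(B))
E
python3 m3.py
```

```text
ring centre tri [542.7 228.7 215. ]
211 [543.4 234.1 211. ] [543.2 229.6 211. ]
215 [542.7 228.6 215. ] [542.6 228.7 215. ]
221 [541.7 220.4 221. ] [541.7 227.3 221. ]
-x tab [505.8 215.7 203.6]
+x tab [579.8 233.4 211.6]
[503.11337404 214.09946302 211.        ] [580.25128818 233.49177675 211.        ] 14.111603879884251
[506.77964043 206.03727885 211.        ] [579.59626473 234.05790094 211.        ] 21.047263084451373
```

View pics/ov542.png

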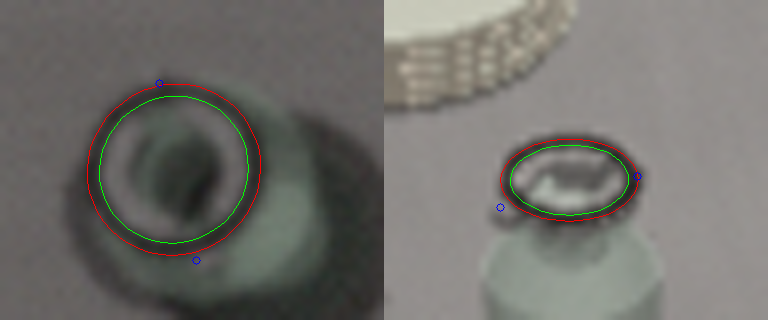

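View pics/ov543.png

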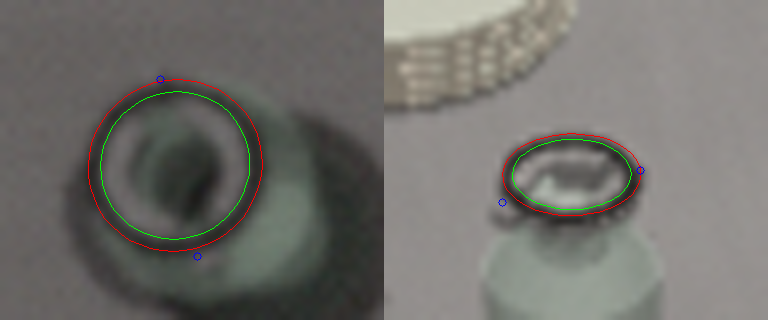

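View pics/ovcap.png

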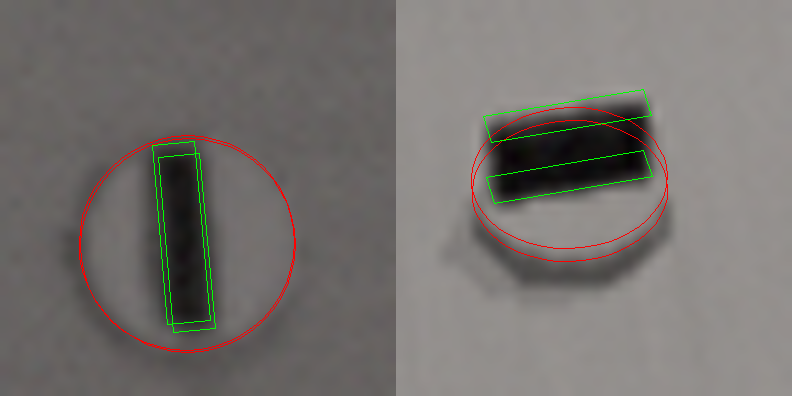

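The side view disagrees with the top view by about 2 px in rows (ring z fits 215, not 221). I'll use the gripper's known TCP to settle this, so first I travel to above the stand.

```bash
python3 -m crank '{"slide":[[0.028,-0.0072,-0.004],[0.028,-0.0072,-0.004],[0.028,-0.0072,-0.004],[0.028,-0.0072,-0.004],[0.028,-0.0072,-0.004],[0.028,-0.0072,0],[0.028,-0.0072,0],[0.028,-0.0072,0]],"twist":[0,0,0,0,0,0,0,0]}' 0.5 40
python3 -m crank '{"slide":[[0.028,-0.0072,0],[0.028,-0.0072,0],[0.028,-0.0072,0],[0.028,-0.0072,0],[0.028,-0.0072,0],[0.028,-0.0072,0],[0.028,-0.0072,0],[0.028,-0.0072,0]],"twist":[0,0,0,0,0,0,0,0]}'
python3 -m crank '{"slide":[[0,0,0],[0,0,0],[0,0,0],[0,0,0],[0,0,0],[0,0,0],[0,0,0],[0,0,0]],"twist":[-0.145,-0.145,-0.145,-0.145,-0.145,-0.145,-0.145,-0.145]}'
python3 -m crank '{"slide":[[0,0,0],[0,0,0],[0,0,0],[0,0,0],[0,0,0],[0,0,0],[0,0,0],[0,0,0]],"twist":[-0.145,-0.145,-0.145,-0.145,-0.145,-0.145,-0.145,-0.145]}'
python3 -m crank '{"slide":[[0,0,0],[0,0,0],[0,0,0],[0,0,0],[0,0,0]],"twist":[-0.145,-0.145,-0.145,-0.129,0]}'
```

```text
time: 1.2
tool_pos: [355.9, -466.7, 251.5]
tcp_rot: [180.0, -0.0, 14.8]
ft_force: [-0.0, 0.7, 0.1]
finger_gap: 42.7
time: 2.0
tool_pos: [557.8, -353.8, 251.3]
tcp_rot: [180.0, -0.0, 14.8]
ft_force: [-0.7, -0.1, 0.4]
finger_gap: 42.8
time: 2.8
tool_pos: [556.8, -354.5, 251.2]
tcp_rot: [-180.0, -0.0, 81.6]
ft_force: [0.3, 0.4, -0.2]
finger_gap: 42.6
time: 3.6
tool_pos: [556.8, -354.5, 251.2]
tcp_rot: [180.0, -0.0, 148.0]
ft_force: [-0.5, -0.1, 0.1]
finger_gap: 42.7
time: 4.1
tool_pos: [556.8, -354.6, 251.2]
tcp_rot: [180.0, -0.0, -179.9]
ft_force: [-0.7, 0.2, 0.0]
finger_gap: 42.6
```

```bash
python3 - <<'E'
from h import *
S=snap("side","g1"),snap("top","g1")
st=status.sense(); T=st["tool_pos"]; print(T.round(1),st["tcp_rot"].round(1),st["finger_gap"],st["joint_pos"].round(1))
out=[]
for v,w in((0,40),(1,40)):
    p=proj(S[v],[T])[0]; o=(p-w/2).round().astype(int); print(v,p)
    A=cv2.resize(S[v]["img"][o[1]:o[1]+w,o[0]:o[0]+w,::-1],None,fx=10,fy=10,interpolation=cv2.INTER_CUBIC)
    g=st["finger_gap"]/2
    for d in(0,g,-g,):
        for e in (-11,11):
          q=(proj(S[v],[T+[e,d,0]])[0]-o+.5)*10-.5; cv2.circle(A,tuple(int(x) for x in q),3,(0,0,255),1)
    out.append(A)
cv2.imwrite("pics/g1.png",np.hstack(out))
E
```

```text
[ 556.8 -354.6  251.3] [180.   -0.  179.8] 42.78820570712675 [ -36.9   16.4   73.     0.    90.6 -126.7]
0 [264.72837729 235.90811595]
1 [341.34367276 175.2355194 ]
```

View pics/g1.png

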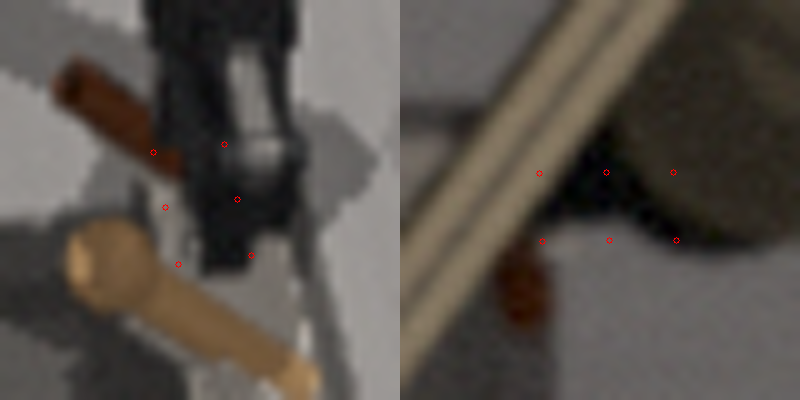

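View pics/side_g1.png

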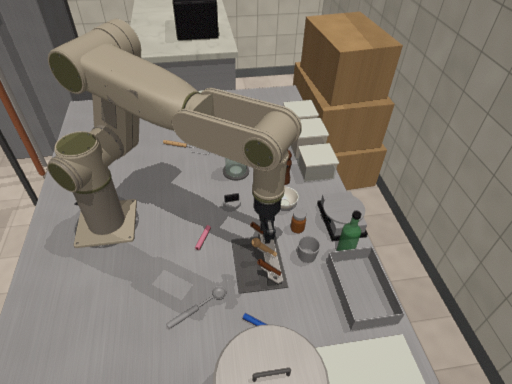

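```bash
python3 - <<'E'
import cv2
a=cv2.imread("pics/side_g1.png")[190:250,235:305]; cv2.imwrite("pics/c1.png",cv2.convertScaleAbs(cv2.resize(a,None,fx=10,fy=10,interpolation=cv2.INTER_CUBIC),alpha=1.6,beta=10))
E
```

```text
(no output)
```

View pics/c1.png

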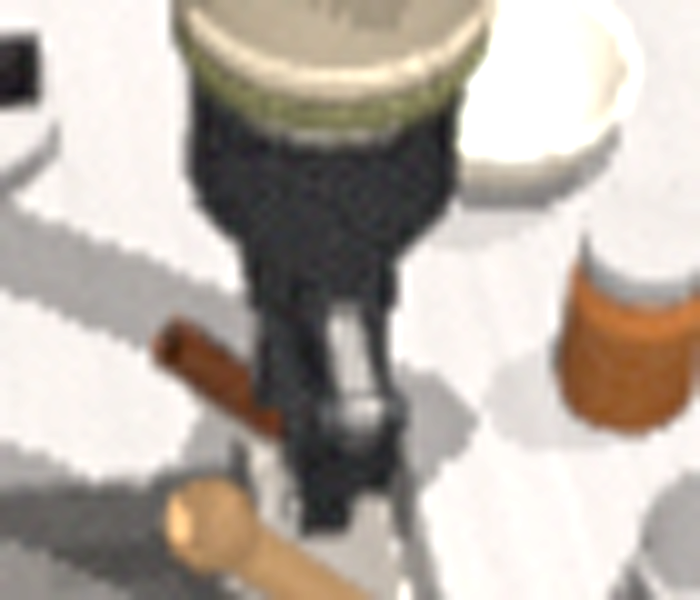

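The near fingertip sits at side px (267.8, 242), about 1 px lower than predicted once pad swing is allowed for. So the side view has a row bias. I'll estimate it from the known heights of the ring and cap and refit everything.

```bash
cat > m4.py <<'E'
from h import *
import pickle
# use stored initial pictures + calibration
S=[dict(snap("side")),dict(snap("top"))]
S[0]["img"]=cv2.imread("pics/side0.png")[:,:,::-1]; S[1]["img"]=cv2.imread("pics/top0.png")[:,:,::-1]
def dark(s,b,lo,hi):
    x0,y0,x1,y1=b; g=s["img"][y0:y1,x0:x1].astype(float).mean(2); return np.clip((hi-g)/(hi-lo),0,1)
jb=[(222,122,250,141),(146,168,178,198)]; cb=[(220,188,244,206),(216,184,238,214)]
def sh(p): 
    a=dict(S[0]); a["cx"]+=p[0]; a["cy"]+=p[1]; return a,S[1]
def ring(s,c,b): return cover(s,[circ([c[0],c[1],221],35.5)],b)-cover(s,[circ([c[0],c[1],221],30.5)],b)
def bar(p):
    a=np.radians(p[2]);u=np.array([np.cos(a),np.sin(a),0]);w=np.array([-u[1],u[0],0])
    return np.array([np.array([p[0],p[1],z])+i*30*u+j*7*w for z in(27,59) for i in(-1,1) for j in(-1,1)])
lev=[(45,125),(30,85)];lc=[(15,125),(25,88)]
def cost(p):
    T=sh(p[:2]);t=0
    for v in(0,1):
        t+=((ring(T[v],p[2:4],jb[v])-dark(S[v],jb[v],*lev[v]))**2).sum()
        t+=((cover(T[v],[bar(p[4:7])],cb[v])-dark(S[v],cb[v],*lc[v]))**2).sum()
    return t
p0=np.array([0,1.5,541.7,226,498,26,5.])
r_=minimize(cost,p0,method="Nelder-Mead",options=dict(maxiter=2500,maxfev=2500,xatol=.02,fatol=.01,initial_simplex=p0+np.vstack([np.zeros(7),np.diag([1,1,5,5,5,5,5])])))
print(r_.x.round(2),round(r_.fun,1)); p=r_.x
T=sh(p[:2]); pickle.dump(p,open("fit.pkl","wb"))
out=[]
for v,o,w in((1,(210,180),36),(0,(216,184),36),(1,(146,166),36),(0,(218,114),36)):
    I=S[v]["img"][o[1]:o[1]+w,o[0]:o[0]+w];A=cv2.resize(np.ascontiguousarray(I[:,:,::-1]),None,fx=8,fy=8,interpolation=cv2.INTER_CUBIC)
    d=lambda X,c:cv2.polylines(A,[np.round((proj(T[v],X)-o+.5)*8-.5).astype(int)],True,c,1)
    for z in(27,20): d(circ([p[4],p[5],z],36.5),(0,0,255))
    b=bar(p[4:7]); d(b[[0,1,3,2]],(0,255,0)); d(b[[4,5,7,6]],(0,255,0))
    for R in(35.5,30.5): d(circ([p[2],p[3],221],R),(0,0,255))
    for a in(14,194): d(circ([p[2]+38*np.cos(np.radians(a)),p[3]+38*np.sin(np.radians(a)),211],3),(255,0,0))
    out.append(A)
cv2.imwrite("pics/ov4.png",np.vstack([np.hstack(out[:2]),np.hstack(out[2:])]))
def red(s):
    I=s["img"].astype(float); return (I[...,0]-I[...,2])/(I.sum(2)+1e-6)
box={0:[(245,218,276,242),(253,254,288,282)],1:[(280,162,298,192),(323,162,342,192)]}
for k in (0,1):
    M=[]
    for v in (0,1):
        x0,y0,x1,y1=box[v][k]; m=red(S[v])[y0:y1,x0:x1]
        if v==0: # exclude muddler corner
            pass
        lo=np.percentile(m,15); hi=np.percentile(m,92); M.append(np.clip((m-lo)/(hi-lo),0,1))
    def geo(q):
        th,ya=np.radians(40+q[4]),np.radians(q[3]); return np.array(q[:3]),np.array([-np.sin(th)*np.cos(ya),-np.sin(th)*np.sin(ya),np.cos(th)])
    def cs(q):
        L,ax=geo(q); X=np.vstack([circ(L,10,ax=ax),circ(L+110*ax,10,ax=ax)])
        return sum(((cover(T[v],[X],box[v][k])-M[v])**2).sum() for v in (0,1))+0.1*q[4]**2+0.02*q[3]**2
    q0=np.array([613,-194 if k==0 else -355,44,0,0.])
    b=minimize(cs,q0,method="Nelder-Mead",options=dict(maxiter=900,initial_simplex=q0+np.vstack([np.zeros(5),np.diag([8,8,8,6,3])])))
    L,ax=geo(b.x); print(k,round(b.fun,1),b.x.round(1),"mid",(L+55*ax).round(1),"s90",(L+90*ax).round(1))
q=lambda x,y,o:((x+.5)/14-.5+o[0],(y+.5)/14-.5+o[1])
for tag,s,a,b in(("top",T[1],q(367,462,(140,162)),q(292,138,(140,162))),("side",T[0],q(215,380,(212,110)),q(448,303,(212,110)))):
    m,n=ray(s,a,211),ray(s,b,211); print(tag,m.round(1),n.round(1),np.degrees(np.arctan2(*(n-m)[1::-1])).round(1), "angles from centre",[np.degrees(np.arctan2(*(w[:2]-p[2:4])[::-1])).round(1) for w in(n,m)])
E
python3 m4.py
```

```text
[1.5000e-01 1.0100e+00 5.4118e+02 2.2725e+02 4.9804e+02 2.7200e+01
 4.7200e+00] 74.4
0 39.6 [ 613.5 -193.5   44.7    1.9   -1.3] mid [ 579.2 -194.6   87.6] s90 [ 557.3 -195.3  115. ]
1 32.7 [ 6.121e+02 -3.529e+02  4.380e+01  5.000e-01 -6.000e-01] mid [ 577.2 -353.1   86.3] s90 [ 555.  -353.3  113.4]
top [503.1 214.1 211. ] [580.3 233.5 211. ] 14.1 angles from centre [np.float64(9.1), np.float64(-160.9)]
side [506.9 212.9 211. ] [580.  241.2 211. ] 21.1 angles from centre [np.float64(19.7), np.float64(-157.3)]
```

View pics/ov4.png

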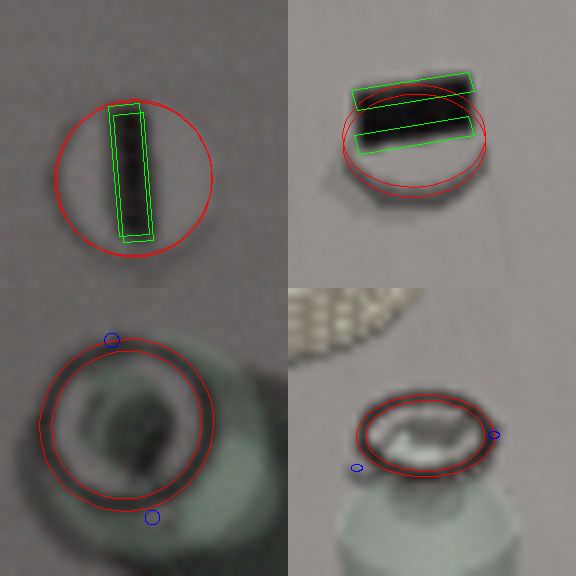

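Stick B: grasp at s≈88 mm, about (556,-353,112), so TCP z≈93.

```bash
python3 -m crank '{"slide":[[0.0005,0.0014,0.03],[0,0,0.03],[0,0,0.03],[0,0,0.025],[0,0,0.025],[0,0,0.018],[0,0,0]],"twist":[0,0,0,0,0,0,0]}'
python3 - <<'E'
from h import *
s=snap("side","g2"); a=s["img"][225:290,240:310,::-1]
cv2.imwrite("pics/c2.png",cv2.convertScaleAbs(cv2.resize(a,None,fx=9,fy=9,interpolation=cv2.INTER_CUBIC),alpha=1.5,beta=10))
E
```

```text
time: 5.0
tool_pos: [554.2, -351.6, 89.4]
tcp_rot: [179.8, -0.3, 179.9]
ft_force: [-1.1, -0.2, -0.5]
finger_gap: 42.4
```

View pics/c2.png

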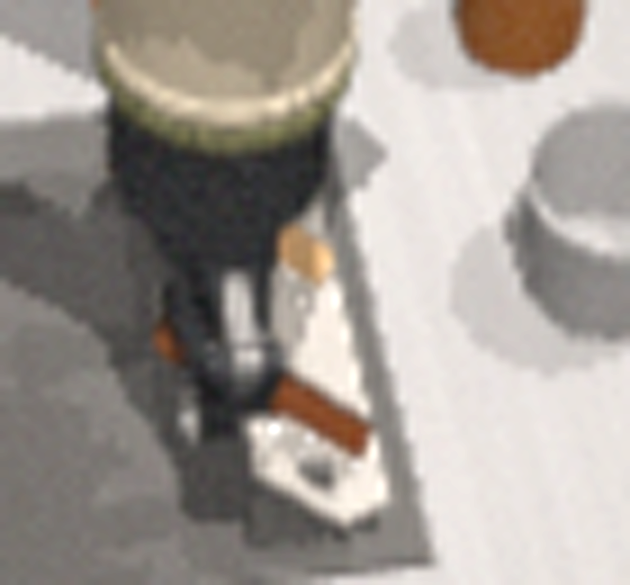

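The finger straddles the stick; the upper end shows at (170,342) and the lower half at (320,415). I'll close now.

```bash
python3 -m crank '{"slide":[[0,0,0],[0,0,0],[0,0,0],[0,0,0],[0,0,0]],"twist":[0,0,0,0,0]}' 1 35
python3 -m crank '{"slide":[[0.0064,0,-0.0077],[0.0064,0,-0.0077],[0.0128,0,-0.0154],[0.0128,0,-0.0154],[0.0128,0,-0.0154],[0.0128,0,-0.0154],[0,0,0],[0,0,0]],"twist":[0,0,0,0,0,0,0,0]}'
python3 - <<'E'
from h import *
s=snap("side","g3"); a=s["img"][200:280,220:310,::-1]
cv2.imwrite("pics/c3.png",cv2.convertScaleAbs(cv2.resize(a,None,fx=8,fy=7.5,interpolation=cv2.INTER_CUBIC),alpha=1.5,beta=10))
E
```

```text
time: 5.55
tool_pos: [557.3, -353.9, 95.3]
tcp_rot: [-179.9, 0.1, -180.0]
ft_force: [-1.4, 0.0, 6.6]
finger_gap: 18.9
time: 6.35
tool_pos: [492.4, -353.4, 170.6]
tcp_rot: [-180.0, 0.0, 180.0]
ft_force: [-0.1, 0.0, 0.2]
finger_gap: 18.9
```

View pics/c3.png

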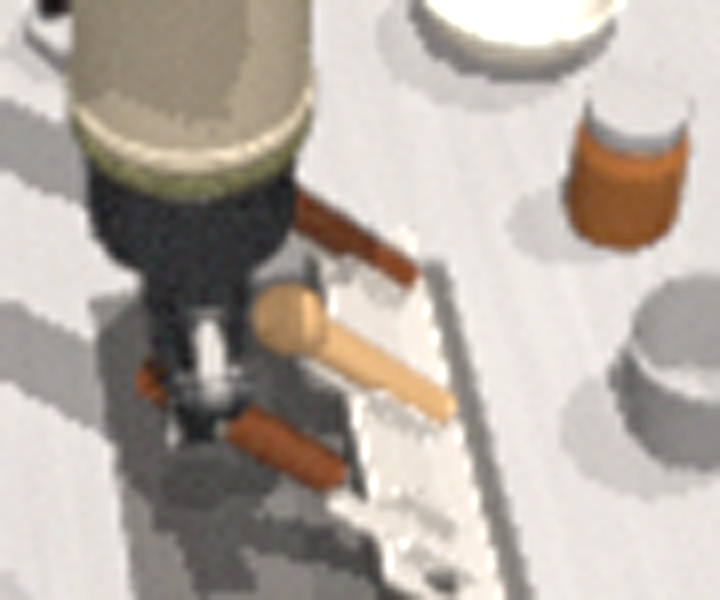

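Stick B is held at its lean and drawn clear. Now raise it and carry it to the jar.

```bash
python3 -m crank '{"slide":[[0.001,0,-0.03],[0.001,0.02,-0.03],[0.001,0.04,-0.03],[0.001,0.045,-0.02],[0.001,0.045,-0.01],[0.001,0.045,0],[0.001,0.045,0],[0,0.045,0]],"twist":[0,0,0,0,0,0,0,0]}'
python3 -m crank '{"slide":[[0,0.045,0],[0,0.045,0],[0,0.045,0],[0,0.045,0],[0,0.045,0],[0,0.04,0],[0,0.03,0],[0,0,0]],"twist":[0,0,0,0,0,0,0,0]}'
cat > m5.py <<'E'
from h import *
import sys,pickle
tag=sys.argv[1]
p=pickle.load(open("fit.pkl","rb"))
S=[snap("side",tag),snap("top",tag)]; S[0]["cx"]+=p[0]; S[0]["cy"]+=p[1]
st=status.sense(); T=st["tool_pos"]; print(T.round(1),st["tcp_rot"].round(1),st["ft_force"].round(1),round(st["finger_gap"],1),st["joint_pos"].round(1))
G=T+[0,0,18.7]
c=(235,140); w=(70,60); o=(int(proj(S[0],[G])[0][0])-35,int(proj(S[0],[G])[0][1])-25)
I=S[0]["img"].astype(float); red=(I[...,0]-I[...,2])/(I.sum(2)+1e-6)
A=cv2.resize(np.ascontiguousarray(S[0]["img"][o[1]:o[1]+60,o[0]:o[0]+75,::-1]),None,fx=10,fy=10,interpolation=cv2.INTER_CUBIC)
A=cv2.convertScaleAbs(A,alpha=1.4,beta=10)
d=lambda X,c:cv2.polylines(A,[np.round((proj(S[0],X)-o+.5)*10-.5).astype(int)],True,c,1)
d(circ([p[2],p[3],221],35.5),(0,0,255)); d(circ([p[2],p[3],215],19.5),(0,200,0)); d(circ(G,2),(255,0,0))
# stick fit in plane y=G.y: params s (grip), tilt
if len(sys.argv)>2:
    b=(o[0]+5,o[1]+10,o[0]+75,o[1]+60)
    m=np.clip((red[b[1]:b[3],b[0]:b[2]]-.06)/.2,0,1)
    I2=S[0]["img"][b[1]:b[3],b[0]:b[2]].astype(float).mean(2); wt=(I2>45)*1.0  # ignore dark gripper px
    def geo(q):
        th=np.radians(q[1]); ax=np.array([-np.sin(th),0,np.cos(th)]); L=G-q[0]*ax; return L,ax
    def cs(q):
        L,ax=geo(q); X=np.vstack([circ(L,10,ax=ax),circ(L+110*ax,10,ax=ax)]); return (wt*(cover(S[0],[X],b)-m)**2).sum()
    r_=min((minimize(cs,[s0,t0],method="Nelder-Mead",options=dict(initial_simplex=[[s0,t0],[s0+6,t0],[s0,t0+8]])) for s0 in(75,85,95) for t0 in (float(sys.argv[2]),)),key=lambda r:r.fun)
    L,ax=geo(r_.x); print("s,tilt",r_.x.round(1),round(r_.fun,1),"low end",L.round(1),"rel jar",(L-[p[2],p[3],215]).round(1),"up end",(L+110*ax).round(1))
    d(circ(L,10,ax=ax),(255,255,0)); d(circ(L+110*ax,10,ax=ax),(255,255,0))
cv2.imwrite(f"pics/z_{tag}.png",A)
E
python3 m5.py j1 40
```

```text
time: 7.2
tool_pos: [484.9, -66.1, 289.2]
tcp_rot: [180.0, -0.1, -180.0]
ft_force: [2.0, 0.7, 0.1]
finger_gap: 19.3
time: 8.0
tool_pos: [484.2, 230.6, 288.6]
tcp_rot: [180.0, -0.2, -179.7]
ft_force: [0.3, 0.5, 0.9]
finger_gap: 19.0
[484.7 227.5 288.9] [-1.799e+02 -1.000e-01 -1.799e+02] [-0.8 -1.1  0.1] 19.1 [ 19.7  -3.4  90.4  -0.   93.1 -70.5]
s,tilt [87.1 36.8] 20.1 low end [537.  227.5 237.9] rel jar [-4.2  0.2 22.9] up end [471.  227.5 325.9]
```

View pics/z_j1.png

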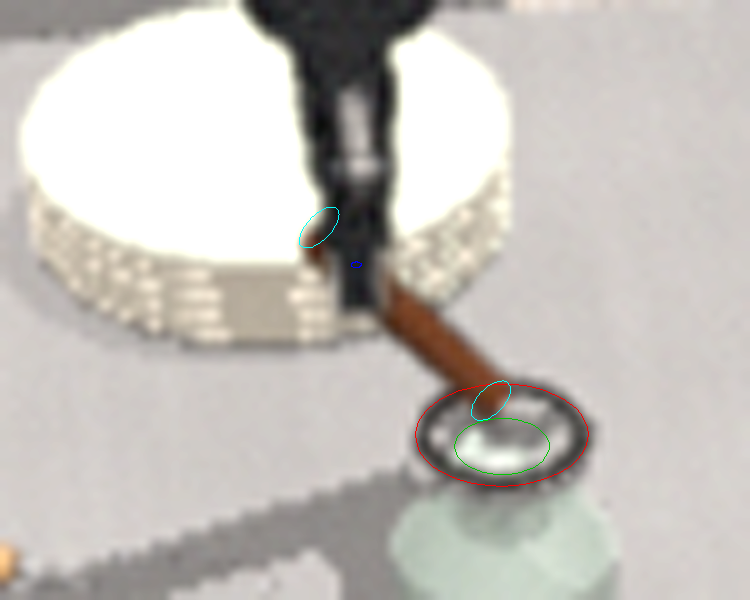

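Tip is about over the mouth centre, at side (495,385) in this crop. Next: lower straight, then along the stick's axis so that its end goes under the collar.

```bash
python3 -m crank '{"slide":[[0,0,0.012],[0,0,0.013],[-0.004,0,0.005],[-0.004,0,0.005],[-0.004,0,0.005],[-0.005,0,0.005],[0,0,0]],"twist":[0,0,0,0,0,0,0]}'
python3 m5.py j2 40
```

```text
time: 8.8
tool_pos: [502.4, 226.7, 244.7]
tcp_rot: [-180.0, -0.1, 180.0]
ft_force: [-0.9, -0.1, -0.8]
finger_gap: 19.0
[502.4 226.8 245.3] [-180.    0. -180.] [-0.2 -0.9 -0.4] 18.5 [ 19.   -0.4  92.   -0.   88.4 -71. ]
s,tilt [84.1 36.6] 29.8 low end [552.6 226.8 196.5] rel jar [ 11.4  -0.4 -18.5] up end [487.  226.8 284.8]
```

View pics/z_j2.png

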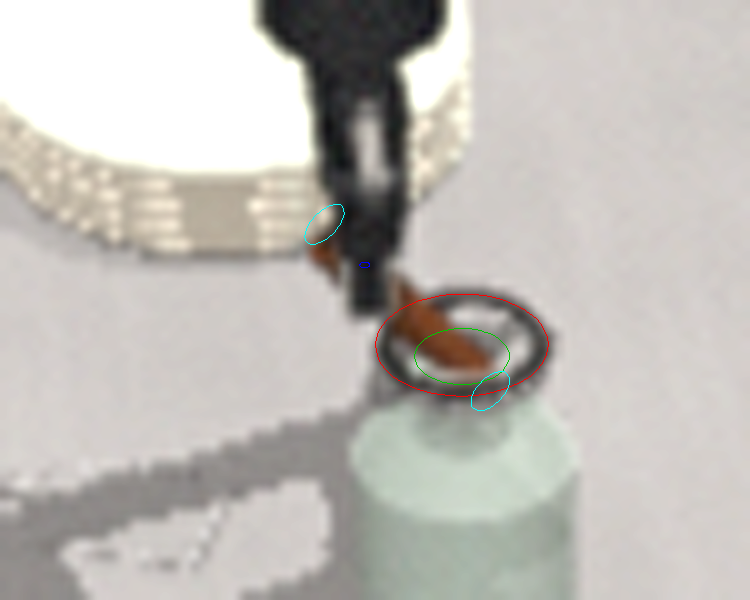

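The tip is inside the mouth with no contact force. Now I pivot the stick upright against the collar's +x edge: grip goes +x, rising slightly.

```bash
python3 -m crank '{"slide":[[-0.003,0,0],[-0.003,0,0],[-0.004,0,-0.003],[-0.004,0,-0.003],[-0.004,0,-0.0025],[-0.004,0,-0.0025],[0,0,0]],"twist":[0,0,0,0,0,0,0]}'
python3 m5.py j3 28
```

```text
time: 9.6
tool_pos: [523.9, 227.0, 256.1]
tcp_rot: [180.0, -0.1, -180.0]
ft_force: [-4.5, -0.1, -1.1]
finger_gap: 19.2
[523.8 227.  256. ] [ 1.8e+02 -1.0e-01 -1.8e+02] [-4.3  0.4 -1.3] 18.8 [ 18.3   2.5  88.    0.   89.6 -71.8]
s,tilt [69.4 20.2] 26.2 low end [547.8 227.  209.5] rel jar [ 6.7 -0.3 -5.5] up end [509.8 227.  312.8]
```

View pics/z_j3.png

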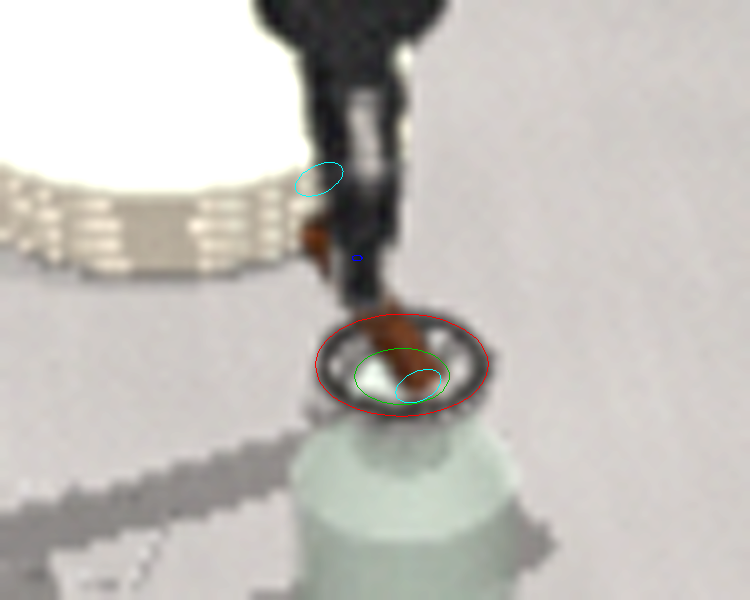

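It is pivoting (reaction 4.4 N, as planned). Continue.

```bash
python3 -m crank '{"slide":[[-0.004,0,-0.002],[-0.004,0,-0.002],[-0.004,0,-0.0015],[-0.004,0,-0.001],[-0.004,0,-0.001],[-0.004,0,0],[-0.003,0,0],[0,0,0]],"twist":[0,0,0,0,0,0,0,0]}'
python3 m5.py j4 3
```

```text
time: 10.5
tool_pos: [551.9, 226.9, 264.0]
tcp_rot: [180.0, 0.1, -180.0]
ft_force: [-2.5, 2.3, 0.5]
finger_gap: 19.0
[551.7 226.8 264. ] [ 1.8e+02  1.0e-01 -1.8e+02] [-1.4  1.9 -0. ] 18.4 [ 17.4   6.2  83.2  -0.   90.5 -72.6]
s,tilt [74.6 -3.3] 25.7 low end [547.4 226.8 208.2] rel jar [ 6.2 -0.4 -6.8] up end [553.7 226.8 318.1]
```

View pics/z_j4.png

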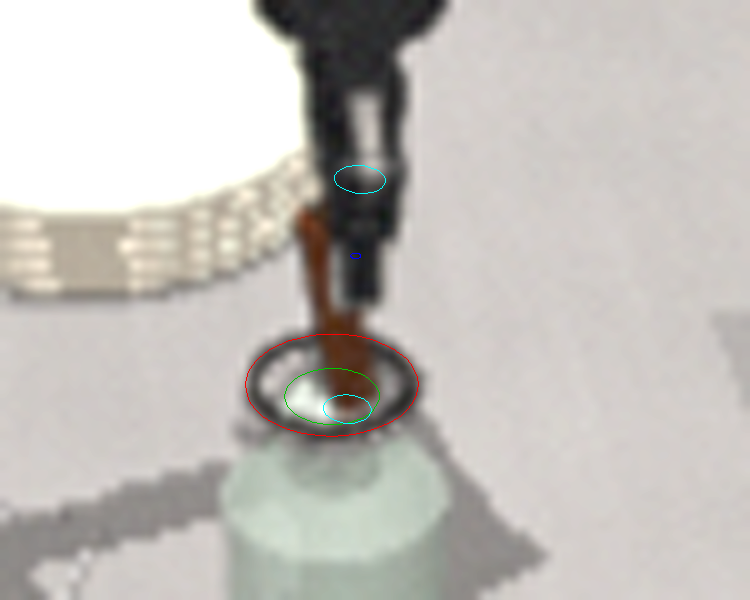

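The stick is nearly upright, about 6° lean (upper end (315,215), lower (350,395)). I'll recentre and lower it through the throat.

```bash
python3 -m crank '{"slide":[[0.006,0,0],[0.007,0,0],[0,0,0.006],[0,0,0.006],[0,0,0.006],[0,0,0]],"twist":[0,0,0,0,0,0]}'
python3 -m crank '{"slide":[[0,0,0.005],[0,0,0.005],[0,0,0.004],[0,0,0]],"twist":[0,0,0,0]}'
python3 m5.py j5 5
```

```text
time: 11.2
tool_pos: [537.6, 226.5, 244.0]
tcp_rot: [-180.0, -0.1, -180.0]
ft_force: [-0.2, -0.6, -0.2]
finger_gap: 18.8
time: 11.6
tool_pos: [538.0, 226.7, 230.9]
tcp_rot: [-180.0, -0.0, -180.0]
ft_force: [0.3, 0.1, -0.2]
finger_gap: 18.2
[538.2 226.8 231.7] [-180.   -0. -180.] [-0.7 -0.9 -0.2] 18.3 [ 17.8   5.   87.9  -0.   87.1 -72.2]
s,tilt [-107.7   10.2] 5.7 low end [519.  226.8 356.4] rel jar [-22.2  -0.5 141.4] up end [499.4 226.8 464.6]
```

View pics/z_j5.png

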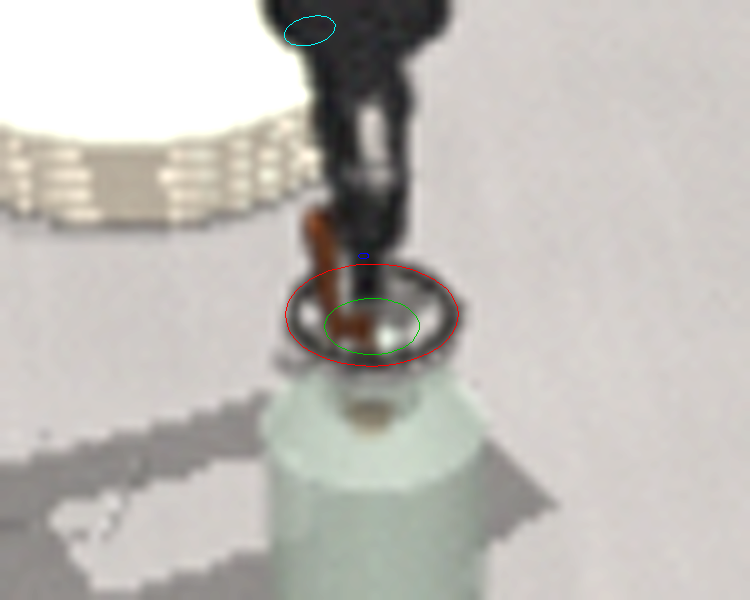

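No contact force, and the stick's end shows through the glass at (370,415) below the throat. Release it.

```bash
python3 -m crank '{"slide":[[0,0,0],[0,0,0],[0,0,0],[0,0,0],[0,0,0],[0,0,0]],"twist":[0,0,0,0,0,0]}' 0.5
python3 m5.py j6
```

```text
time: 12.3
tool_pos: [538.2, 226.8, 231.8]
tcp_rot: [-180.0, -0.0, -180.0]
ft_force: [0.1, 0.3, -0.4]
finger_gap: 42.6
[538.2 226.9 231.8] [ 180.   -0. -180.] [-1.4 -0.   0.6] 42.6 [ 17.8   5.   87.9   0.   87.1 -72.2]
```

View pics/z_j6.png

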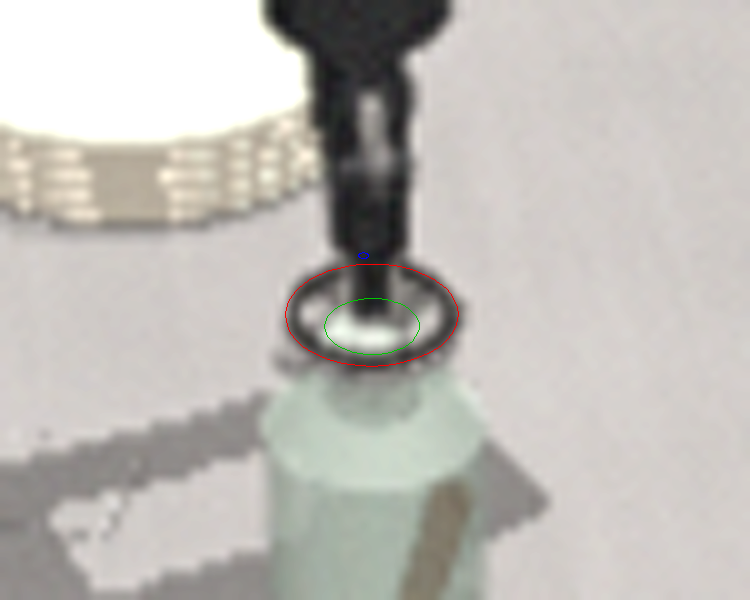

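Stick B lies leaning inside the jar at (440,540). Now stick A.

```bash
python3 -m crank '{"slide":[[0,0,-0.025],[0,-0.01,-0.025],[-0.003,-0.045,-0.005],[-0.003,-0.045,0],[-0.003,-0.045,0],[-0.003,-0.045,0],[-0.003,-0.045,0],[-0.002,-0.045,0]],"twist":[0,0,0,0,0,0,0,0]}'
python3 -m crank '{"slide":[[-0.002,-0.045,0],[0,-0.045,0],[0,-0.035,0.01],[0,-0.0164,0.03],[0,0,0.03],[0,0,0.03],[0,0,0],[0,0,0]],"twist":[0,0,0,0,0,0,0,0]}'
python3 - <<'E'
from h import *
st=status.sense();print(st["tool_pos"].round(1))
s=snap("side","a1"); a=s["img"][195:255,235:305,::-1]
cv2.imwrite("pics/ca1.png",cv2.convertScaleAbs(cv2.resize(a,None,fx=10,fy=10,interpolation=cv2.INTER_CUBIC),alpha=1.5,beta=10))
E
```

```text
time: 13.2
tool_pos: [555.1, -55.0, 287.0]
tcp_rot: [-180.0, 0.0, -180.0]
ft_force: [0.8, -0.4, -0.2]
finger_gap: 42.6
time: 14.0
tool_pos: [557.0, -194.4, 187.0]
tcp_rot: [180.0, -0.1, -180.0]
ft_force: [-0.2, -0.0, 0.7]
finger_gap: 42.5
[ 557.  -194.4  187. ]
```

View pics/ca1.png

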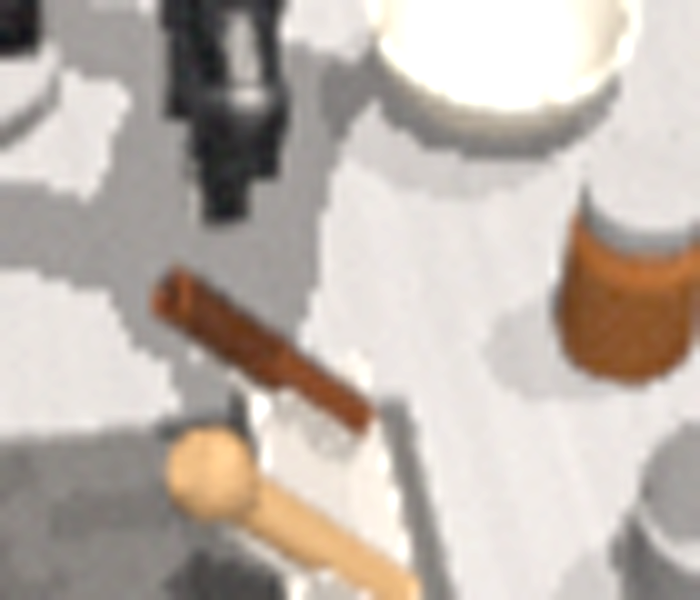

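Aligned above the upper part of stick A. Descend 92.5 mm, then close.

```bash
python3 -m crank '{"slide":[[0,0,0.03],[0,0,0.03],[0,0,0.02],[0,0,0.0125],[0,0,0],[0,0,0]],"twist":[0,0,0,0,0,0]}'
python3 -m crank '{"slide":[[0,0,0],[0,0,0],[0,0,0],[0,0,0],[0,0,0]],"twist":[0,0,0,0,0]}' 1 35
python3 -m crank '{"slide":[[0.0064,0,-0.0077],[0.0064,0,-0.0077],[0.0128,0,-0.0154],[0.0128,0,-0.0154],[0.0128,0,-0.0154],[0.0128,0,-0.0154],[0,0,0],[0,0,0]],"twist":[0,0,0,0,0,0,0,0]}'
python3 - <<'E'
from h import *
st=status.sense();print(st["tool_pos"].round(1))
s=snap("side","a2"); a=s["img"][185:255,215:305,::-1]
cv2.imwrite("pics/ca2.png",cv2.convertScaleAbs(cv2.resize(a,None,fx=8,fy=8,interpolation=cv2.INTER_CUBIC),alpha=1.5,beta=10))
E
```

```text
time: 14.65
tool_pos: [558.4, -195.0, 96.2]
tcp_rot: [-179.9, 0.1, -180.0]
ft_force: [1.0, 0.4, -0.1]
finger_gap: 42.8
time: 15.15
tool_pos: [558.5, -195.1, 96.3]
tcp_rot: [-179.9, 0.2, -180.0]
ft_force: [-1.1, 0.2, 6.7]
finger_gap: 18.9
time: 15.95
tool_pos: [493.4, -194.8, 171.6]
tcp_rot: [-180.0, 0.1, 180.0]
ft_force: [0.7, -0.4, -0.2]
finger_gap: 19.0
[ 493.4 -194.8  171.6]
```

View pics/ca2.png

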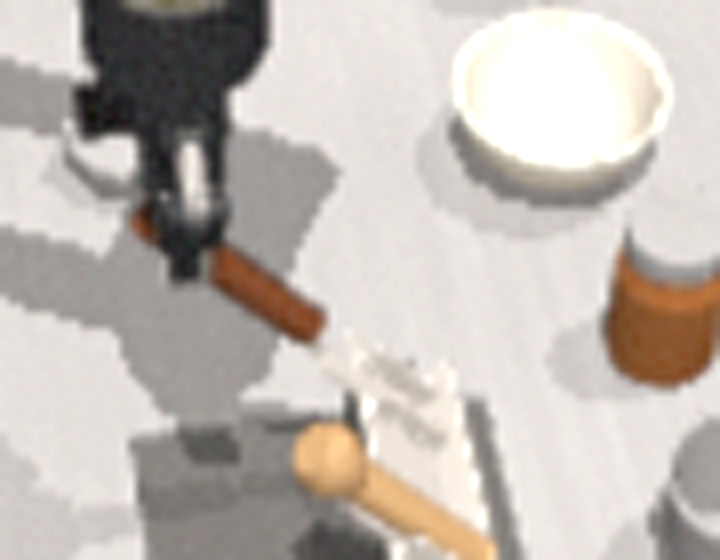

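Held the same way. Same route and sequence to the jar.

```bash
python3 -m crank '{"slide":[[0.002,0,-0.03],[0.002,0.01,-0.035],[0.002,0.03,-0.035],[0.002,0.04,-0.017],[0.001,0.045,0],[0,0.045,0],[0,0.045,0],[0,0.045,0]],"twist":[0,0,0,0,0,0,0,0]}'
python3 -m crank '{"slide":[[0,0.045,0],[0,0.045,0],[0,0.04,0],[0,0.032,0],[0,0,0],[0,0,0]],"twist":[0,0,0,0,0,0]}'
python3 m5.py k1 40
```

```text
time: 16.8
tool_pos: [483.9, 67.4, 287.1]
tcp_rot: [-180.0, -0.1, -180.0]
ft_force: [0.8, -0.7, -1.3]
finger_gap: 19.2
time: 17.4
tool_pos: [483.8, 228.1, 286.8]
tcp_rot: [-179.9, -0.1, -179.9]
ft_force: [0.0, 0.4, -0.1]
finger_gap: 18.9
[484.2 226.8 287.4] [-1.8e+02 -1.0e-01  1.8e+02] [-0.1 -0.5 -0.3] 19.0 [ 19.6  -3.6  90.7  -0.   92.9 -70.4]
s,tilt [91.6 36.6] 20.7 low end [538.8 226.8 232.6] rel jar [-2.3 -0.4 17.6] up end [473.2 226.8 320.9]
```

View pics/z_k1.png

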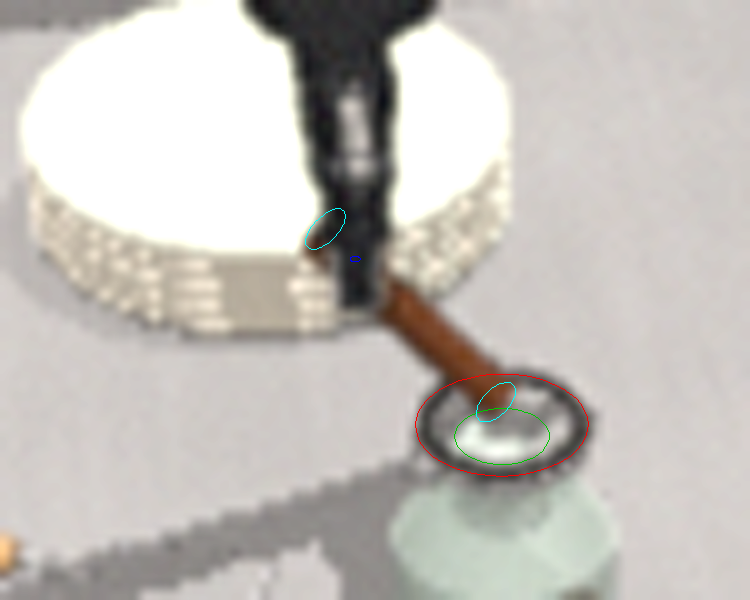

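```bash
python3 -m crank '{"slide":[[0.001,0,0.01],[0,0,0.01],[-0.004,0,0.005],[-0.004,0,0.005],[-0.004,0,0.005],[-0.005,0,0.005],[0,0,0]],"twist":[0,0,0,0,0,0,0]}'
python3 m5.py k2 40
```

```text
time: 18.2
tool_pos: [500.5, 227.2, 247.3]
tcp_rot: [-180.0, -0.1, 180.0]
ft_force: [-0.0, 0.4, -0.6]
finger_gap: 19.0
[500.3 227.4 248.2] [-180.   -0. -180.] [-1.2 -0.5  0. ] 18.8 [ 19.1  -0.7  92.    0.   88.7 -70.9]
s,tilt [85.2 37. ] 30.1 low end [551.5 227.4 198.8] rel jar [ 10.3   0.1 -16.2] up end [485.4 227.4 286.7]
```

View pics/z_k2.png

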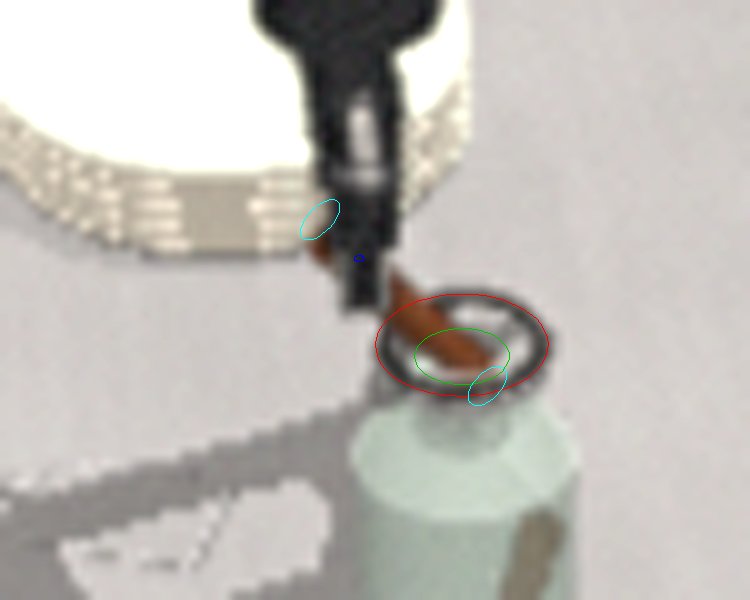

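Same as before; the tip is inside the mouth. Pivot upright.

```bash
python3 -m crank '{"slide":[[-0.004,0,0],[-0.004,0,0],[-0.004,0,-0.003],[-0.004,0,-0.003],[-0.004,0,-0.0025],[-0.004,0,-0.0025],[0,0,0]],"twist":[0,0,0,0,0,0,0]}'
python3 -m crank '{"slide":[[-0.004,0,-0.002],[-0.004,0,-0.002],[-0.004,0,-0.0015],[-0.004,0,-0.001],[-0.004,0,-0.001],[-0.004,0,0],[-0.004,0,0],[0,0,0]],"twist":[0,0,0,0,0,0,0,0]}'
python3 m5.py k4 3
```

```text
time: 19.0
tool_pos: [524.3, 227.5, 259.3]
tcp_rot: [180.0, -0.0, -180.0]
ft_force: [-4.5, 2.2, -0.1]
finger_gap: 18.9
time: 19.8
tool_pos: [553.1, 227.4, 267.1]
tcp_rot: [180.0, 0.1, 180.0]
ft_force: [-2.8, 1.2, 0.6]
finger_gap: 18.6
[552.8 227.4 267.1] [ 1.8e+02  1.0e-01 -1.8e+02] [-1.7  0.9  0.8] 19.0 [ 17.5   6.3  82.8  -0.   90.8 -72.5]
s,tilt [73.  -2.6] 25.3 low end [549.4 227.4 212.9] rel jar [ 8.2  0.2 -2.1] up end [554.5 227.4 322.7]
```

View pics/z_k4.png

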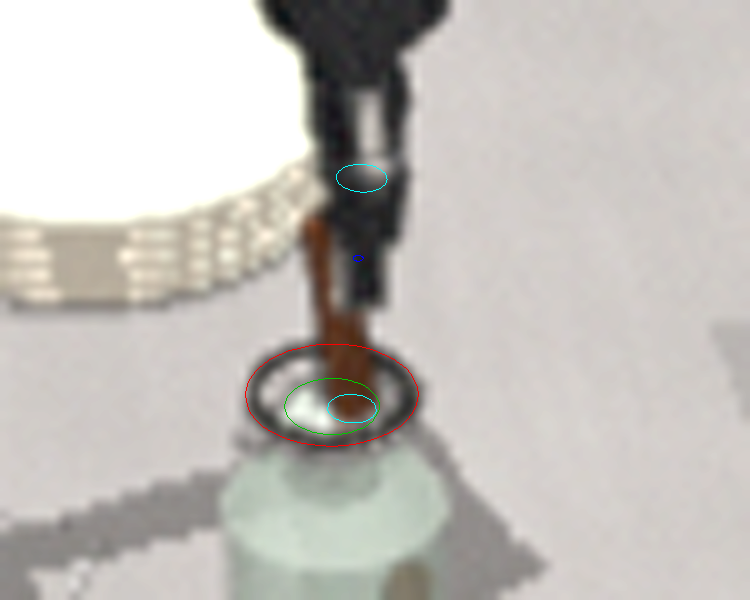

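Nearly upright, as before. Recentre, lower with a force check, then release.

```bash
python3 -m crank '{"slide":[[0.007,0,0],[0.007,0,0],[0,0,0.006],[0,0,0.006],[0,0,0.006],[0,0,0]],"twist":[0,0,0,0,0,0]}'
python3 -m crank '{"slide":[[0,0,0.006],[0,0,0.006],[0,0,0.005],[0,0,0]],"twist":[0,0,0,0]}'
python3 m5.py k5
```

```text
time: 20.5
tool_pos: [537.6, 227.2, 247.0]
tcp_rot: [-180.0, -0.1, -180.0]
ft_force: [-0.3, 0.9, 0.1]
finger_gap: 19.3
time: 20.9
tool_pos: [538.2, 227.2, 230.7]
tcp_rot: [-180.0, -0.0, -180.0]
ft_force: [1.0, 0.4, -1.8]
finger_gap: 18.7
[538.2 227.3 231.6] [-180.   -0. -180.] [ 1.3 -0.5 -1.1] 19.0 [ 17.9   5.1  87.8  -0.   87.1 -72.1]
```

View pics/z_k5.png

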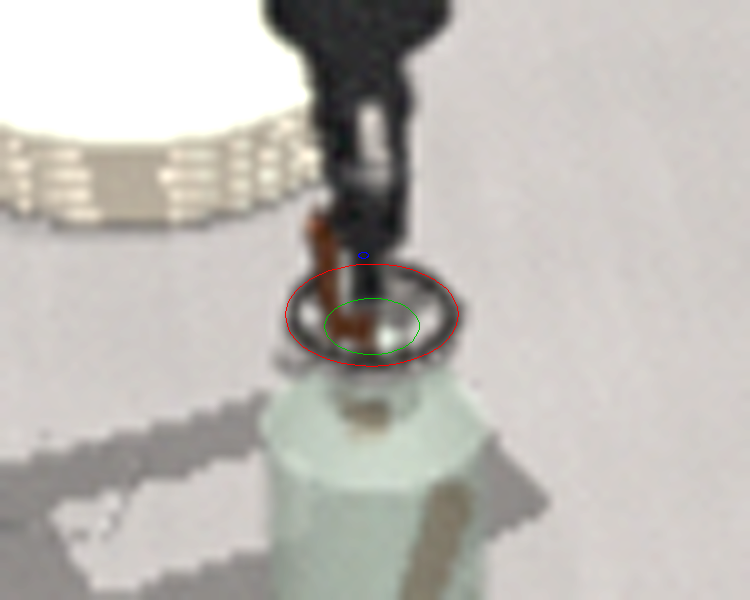

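```bash
python3 -m crank '{"slide":[[0,0,0],[0,0,0],[0,0,0],[0,0,0],[0,0,0],[0,0,0]],"twist":[0,0,0,0,0,0]}' 0.5
python3 -m crank '{"slide":[[0,0,-0.02],[0,0,-0.02],[0,0,-0.02],[0,0,0]],"twist":[0,0,0,0]}'
python3 - <<'E'
from h import *
s=snap("side","k6"); a=s["img"][115:185,205:265,::-1]
cv2.imwrite("pics/ck6.png",cv2.convertScaleAbs(cv2.resize(a,None,fx=8.5,fy=8.5,interpolation=cv2.INTER_CUBIC),alpha=1.5,beta=10))
E
```

```text
time: 21.6
tool_pos: [538.2, 227.5, 231.8]
tcp_rot: [180.0, -0.0, -180.0]
ft_force: [-0.1, -0.3, 0.3]
finger_gap: 42.3
time: 22.0
tool_pos: [539.6, 227.9, 295.5]
tcp_rot: [179.9, 0.3, -180.0]
ft_force: [0.2, 0.1, 0.5]
finger_gap: 42.9
```

View pics/ck6.png

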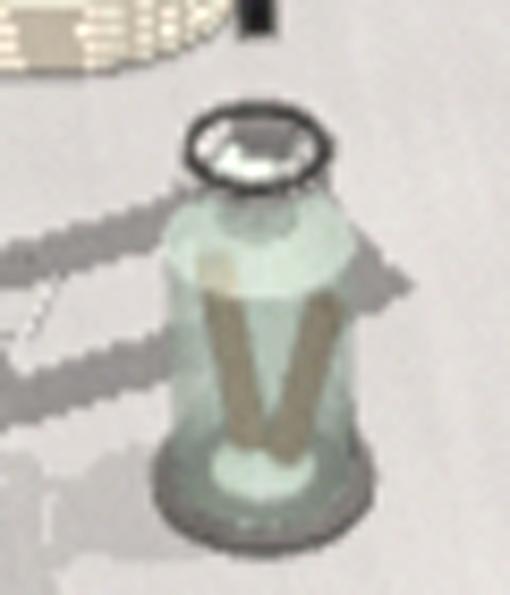

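Both sticks stand in the jar (tops at (215,270) and (325,300)). Now the cap: first go above it, and re-check its pose with the arm there.

```bash
python3 -m crank '{"slide":[[0.005,-0.03,0],[0.007,-0.04,0],[0.007,-0.04,0.02],[0.007,-0.04,0.04],[0.007,-0.03,0.04],[0.007,-0.0207,0.04],[0,0,0.03],[0,0,0]],"twist":[-0.041,-0.041,0,0,0,0,0,0]}'
python3 - <<'E'
from h import *
import pickle
p=pickle.load(open("fit.pkl","rb"))
st=status.sense();T=st["tool_pos"];print(T.round(1),st["tcp_rot"].round(1),st["joint_pos"].round(1))
S=[snap("side","c1"),snap("top","c1")];S[0]["cx"]+=p[0]; S[0]["cy"]+=p[1]
a_=np.radians(p[6]);u=np.array([np.cos(a_),np.sin(a_),0]);w_=np.array([-u[1],u[0],0])
out=[]
for v,o,w,k in((1,(205,172),50,8),(0,(205,162),50,8)):
    A=cv2.resize(np.ascontiguousarray(S[v]["img"][o[1]:o[1]+w,o[0]:o[0]+w,::-1]),None,fx=k,fy=k,interpolation=cv2.INTER_CUBIC);A=cv2.convertScaleAbs(A,alpha=1.4,beta=15)
    d=lambda X,c:cv2.polylines(A,[np.round((proj(S[v],X)-o+.5)*k-.5).astype(int)],True,c,1)
    for z in(59,27): d(np.array([[p[4],p[5],z]+i*u*30+j*w_*7 for i,j in((1,1),(1,-1),(-1,-1),(-1,1))]),(0,255,0))
    d(circ([p[4],p[5],20],36.5),(0,0,255)); d(circ(T,2),(255,0,0))
    out.append(A)
cv2.imwrite("pics/cc1.png",np.hstack(out))
E
```

```text
time: 22.85
tool_pos: [506.3, 29.3, 120.6]
tcp_rot: [179.9, -0.6, -175.4]
ft_force: [-0.1, -0.0, -0.4]
finger_gap: 42.9
[506.3  29.3 120.6] [ 179.9   -0.6 -175.4] [ -2.5  -1.6 106.5   0.   75.8 -97.1]
```

View pics/cc1.png

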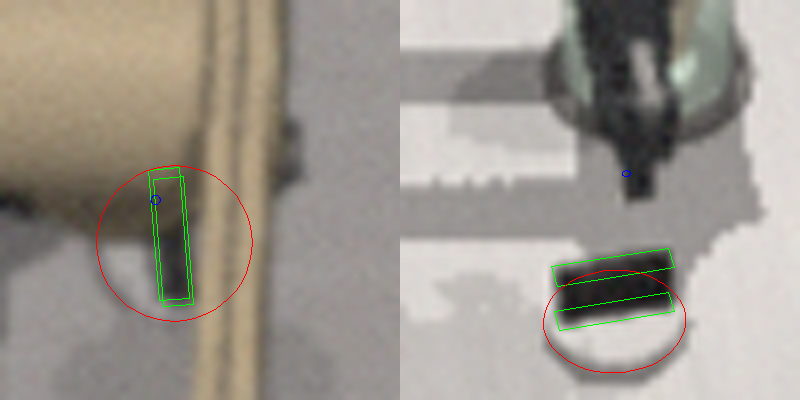

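```bash
python3 -m crank '{"slide":[[0.0084,-0.0014,0.015],[0,0,0.02],[0,0,0.015],[0,0,0],[0,0,0]],"twist":[0,0,0,0,0]}'
python3 -m crank '{"slide":[[0,0,0]],"twist":[0]}'
```

```text
time: 23.45
tool_pos: [503.6, 28.1, 78.1]
tcp_rot: [-180.0, 0.0, -175.3]
ft_force: [-0.6, 0.4, 0.2]
finger_gap: 42.6
time: 23.55
tool_pos: [504.1, 27.9, 78.6]
tcp_rot: [-180.0, 0.1, -175.3]
ft_force: [0.7, -0.6, 1.0]
finger_gap: 42.6
```

```bash
python3 -m crank '{"slide":[[0.006,-0.0002,0.01],[0,0,0.015],[0,0,0.0126],[0,0,0.01],[0,0,0],[0,0,0]],"twist":[0,0,0,0,0,0]}'
python3 - <<'E'
from h import *
st=status.sense();T=st["tool_pos"];print(T.round(1),st["tcp_rot"].round(1),st["ft_force"].round(1))
s=snap("side","c2");a=s["img"][165:220,205:265,::-1]
cv2.imwrite("pics/cc2.png",cv2.convertScaleAbs(cv2.resize(a,None,fx=10,fy=10,interpolation=cv2.INTER_CUBIC),alpha=1.5,beta=15))
E
```

```text
time: 24.15
tool_pos: [496.8, 27.1, 29.3]
tcp_rot: [180.0, -0.0, -175.3]
ft_force: [0.2, 0.4, -0.2]
finger_gap: 42.4
[496.8  27.1  29.3] [ 180.    -0.  -175.3] [ 0.2  0.4 -0.2]
```

View pics/cc2.png

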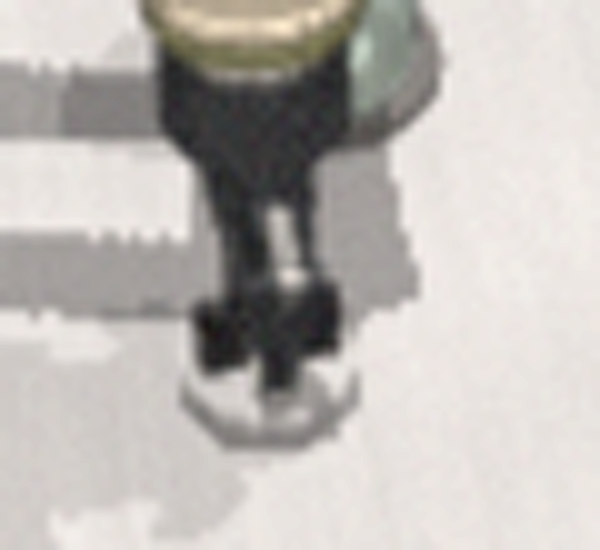

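The finger straddles the bar near its middle. Close firmly.

```bash
python3 -m crank '{"slide":[[0,0,-0.002],[0,0,0],[0,0,0],[0,0,0],[0,0,0],[0,0,0]],"twist":[0,0,0,0,0,0]}' 1 70
python3 -m crank '{"slide":[[0,0,-0.01],[0,0,-0.03],[0,0,-0.04],[0,0,-0.04],[0,0,-0.04],[0,0,-0.04],[0,0,-0.03],[0,0,0]],"twist":[0,0,0,0,0,0,0,0]}'
```

```text
time: 24.8
tool_pos: [497.8, 27.0, 32.4]
tcp_rot: [-180.0, 0.1, -175.3]
ft_force: [-0.5, -0.1, 6.3]
finger_gap: 12.8
time: 25.6
tool_pos: [499.2, 27.0, 267.6]
tcp_rot: [-179.9, 0.5, -175.3]
ft_force: [0.6, -1.0, -1.0]
finger_gap: 12.7
```

Cap lifted. Before placing it I need the notch direction more precisely: sample image brightness around the collar (notches r 20–27, tabs r 36–41) in both initial views.

```bash
python3 - <<'E'
from h import *
import pickle
p=pickle.load(open("fit.pkl","rb"))
S=[snap("side"),snap("top")];S[0]["cx"]+=p[0]; S[0]["cy"]+=p[1]
S[0]["img"]=cv2.imread("pics/side0.png");S[1]["img"]=cv2.imread("pics/top0.png")
ang=np.arange(0,360,1)
for v,n in((0,"side"),(1,"top")):
    rows=[]
    for r,z in [(r,215) for r in range(14,31)]+[(r,211) for r in range(32,46)]:
        X=np.c_[p[2]+r*np.cos(np.radians(ang)),p[3]+r*np.sin(np.radians(ang)),np.full(360,z)]
        q=proj(S[v],X).astype(np.float32)
        rows.append(cv2.remap(S[v]["img"],q[:,0].reshape(1,-1),q[:,1].reshape(1,-1),cv2.INTER_CUBIC)[0])
    A=np.array(rows); A=np.roll(A,90,axis=1) # angle -90..269
    A=cv2.resize(A,(720,31*9),interpolation=cv2.INTER_NEAREST); A=cv2.convertScaleAbs(A,alpha=1.6 if v==0 else 2.2,beta=-20)
    for a in range(-90,270,30):
        cv2.line(A,((a+90)*2,0),((a+90)*2,8),(0,0,255),2); cv2.putText(A,str(a),((a+90)*2+2,20),0,.4,(0,0,255),1)
    cv2.imwrite(f"pics/pol_{n}.png",A)
a=cv2.imread("pics/pol_side.png");b=cv2.imread("pics/pol_top.png");cv2.imwrite("pics/pol.png",np.vstack([a,b]))
E
```

```text
(no output)
```

View pics/pol.png

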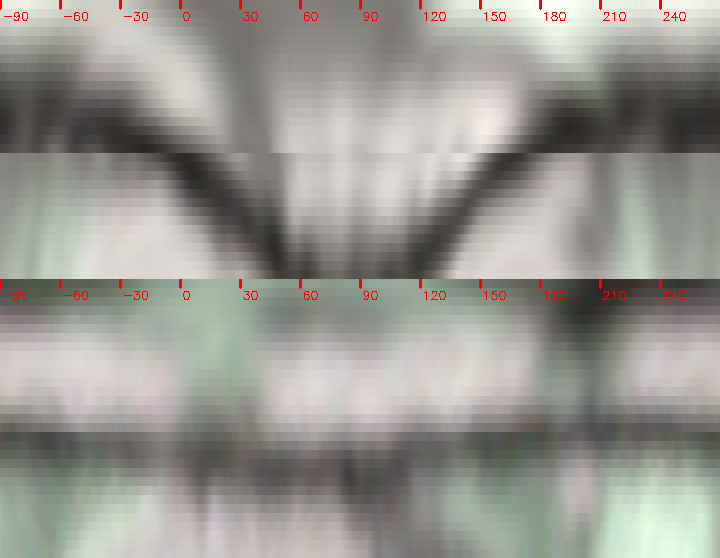

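```bash
python3 - <<'E'
from h import *
import pickle
p=pickle.load(open("fit.pkl","rb"))
s=snap("top");im=cv2.imread("pics/top0.png").astype(float)
# model: collar annulus r 19.5..30 bright (value c), with hole+notches darker; fit yaw and centre in top view (green-ness + brightness)
b=(151,172,174,194)
I=im[b[1]:b[3],b[0]:b[2]]
chan=(I[...,2]) # red: steel bright, green glass/dark low
def mask(q):
    x,y,a=q[0],q[1],np.radians(q[2]); u=np.array([np.cos(a),np.sin(a)]);w=np.array([-u[1],u[0]])
    hole=circ([x,y,215],19.5)
    half=np.arctan(7/27.); notch=np.array([[*(np.array([x,y])+i*u*27+j*w*7),215] for i in(1,-1) for j in(1,-1)])
    return np.maximum(cover(s,[hole],b),cover(s,[notch],b)), cover(s,[circ([x,y,221],30.5)],b),cover(s,[circ([x,y,221],35.5)],b)
ys,xs=np.mgrid[b[1]:b[3],b[0]:b[2]]
def cost(q,full=False):
    h,i,o=mask(q)
    wt=(i>0.9)|((o>0.02)&(i<0.98))
    wt=(o>0.5)
    A=np.stack([(i-h),(o-i),h,h*(xs-162),h*(ys-183)],-1)[wt]; y=chan[wt]
    c,res,_,_=np.linalg.lstsq(A,y,rcond=None); e=((A@c-y)**2).sum()
    return (e,c) if full else e
for a0 in(5,15,25):
    q0=np.array([p[2],p[3],a0]);r_=minimize(cost,q0,method="Nelder-Mead",options=dict(initial_simplex=q0+np.vstack([np.zeros(3),np.diag([2,2,8])])))
    print(r_.x.round(1),round(r_.fun),cost(r_.x,True)[1].round(1))
for a in range(0,41,4):
    r_=minimize(lambda t:cost([t[0],t[1],a]),p[2:4],method="Nelder-Mead");print(a,round(r_.fun),r_.x.round(1))
E
```

```text
[540.2 227.6  20.6] 53334 [98.8 52.4 58.2 -3.  -1.1]
[541.8 227.9  18.4] 53334 [98.6 55.4 57.5 -2.8 -1.8]
[541.  228.3  21.3] 51226 [98.7 52.5 57.4 -3.3 -1.2]
0 70974 [541.8 227.1]
4 66174 [541.8 227.1]
8 61861 [541.8 227.1]
12 58318 [541.8 227.1]
16 56148 [541.8 227.1]
20 54084 [541.9 227.6]
24 56305 [541.8 227.2]
28 57400 [541.9 227.8]
32 56896 [541.  228.2]
36 0 [432.9 250. ]
40 0 [432.9 250. ]
```

Notch axis ≈ 20° (top-view fit; minimum at 18–21°). Next, move over the jar with the lugs turned to 20°, staying above.

```bash
python3 -m crank '{"slide":[[-0.005,0.015,-0.007],[-0.01,0.035,0],[-0.01,0.04,0],[-0.01,0.04,0],[-0.01,0.035,0],[-0.009,0.02,0],[-0.005,0.011,0],[0,0,0]],"twist":[0,0,0,0,0,0,0,0]}'
python3 -m crank '{"slide":[[0,0,0],[0,0,0],[0,0,0],[0,0,0]],"twist":[-0.1,-0.1,-0.067,0]}'
cat > m6.py <<'E'
from h import *
import sys,pickle
tag=sys.argv[1]; hz=float(sys.argv[2]) # cap origin below TCP
p=pickle.load(open("fit.pkl","rb")); J=[541.5,227.4]
st=status.sense(); T=st["tool_pos"]; print(T.round(1),st["tcp_rot"].round(1),st["ft_force"].round(1),st["wrist_torque"].round(2),round(st["finger_gap"],1),st["joint_pos"].round(1),"origin above jar",round(T[2]-hz,1))
S=snap("side",tag); S["cx"]+=p[0]; S["cy"]+=p[1]
o=(208,90);k=10
A=cv2.resize(np.ascontiguousarray(S["img"][o[1]:o[1]+58,o[0]:o[0]+60,::-1]),None,fx=k,fy=k,interpolation=cv2.INTER_CUBIC);A=cv2.convertScaleAbs(A,alpha=1.5,beta=10)
d=lambda X,c:cv2.polylines(A,[np.round((proj(S,X)-o+.5)*k-.5).astype(int)],True,c,1)
d(circ([*J,221],35.5),(0,0,255)); Z=T[2]-hz
for z in(20,27): d(circ([T[0],T[1],Z+z],36.5),(0,200,0))
d(circ([T[0],T[1],Z],16.5),(255,255,0))
cv2.imwrite(f"pics/q_{tag}.png",A)
E
python3 m6.py p1 32.4
```

```text
time: 26.55
tool_pos: [538.9, 228.0, 266.4]
tcp_rot: [-180.0, -0.2, -175.2]
ft_force: [0.0, -0.2, -1.5]
finger_gap: 12.8
time: 26.95
tool_pos: [539.4, 225.7, 267.9]
tcp_rot: [-180.0, -0.1, -160.0]
ft_force: [0.4, -0.4, -1.2]
finger_gap: 13.0
[539.4 225.7 267.9] [-1.8e+02 -1.0e-01 -1.6e+02] [ 0.4 -0.4 -1.2] [-0.02 -0.02  0.01] 13.0 [ 17.7   4.5  84.7  -0.   90.9 -92.3] origin above jar 235.5
```

View pics/q_p1.png

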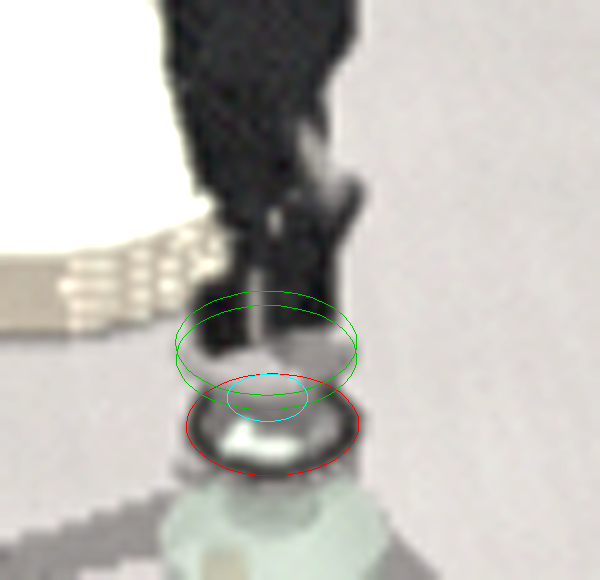

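The cap disc outline matches the model within about 1 mm (observed 180–357, model 176–357). Align over the jar and lower gently.

```bash
python3 -m crank '{"slide":[[-0.0026,0.0009,0],[0,0,0.008],[0,0,0.007],[0,0,0.004],[0,0,0],[0,0,0]],"twist":[0,0,0,0,0,0]}'
python3 -m crank '{"slide":[[0,0,0.002],[0,0,0.002],[0,0,0.001],[0,0,0]],"twist":[0,0,0,0]}'
```

```text
time: 27.6
tool_pos: [541.7, 229.0, 249.2]
tcp_rot: [-180.0, -0.0, -160.0]
ft_force: [0.4, 0.4, -1.0]
finger_gap: 12.7
time: 28.0
tool_pos: [541.7, 229.0, 244.3]
tcp_rot: [180.0, -0.0, -160.0]
ft_force: [0.2, -0.2, -2.3]
finger_gap: 12.8
```

```bash
python3 -m crank '{"slide":[[0.0005,-0.0015,-0.001],[0,0,0],[0,0,0.002],[0,0,0.001],[0,0,0.001],[0,0,0]],"twist":[0,0,0,0,0,0]}'
python3 m6.py p2 32.4
```

```text
time: 28.6
tool_pos: [541.7, 227.4, 241.2]
tcp_rot: [180.0, -0.0, -160.0]
ft_force: [-0.0, -0.3, -2.6]
finger_gap: 12.8
[541.7 227.4 241.2] [ 180.   -0. -160.] [-0.  -0.3 -2.6] [-0.03  0.04 -0.07] 12.8 [ 17.8   5.3  86.5  -0.   88.2 -92.2] origin above jar 208.8
```

View pics/q_p2.png

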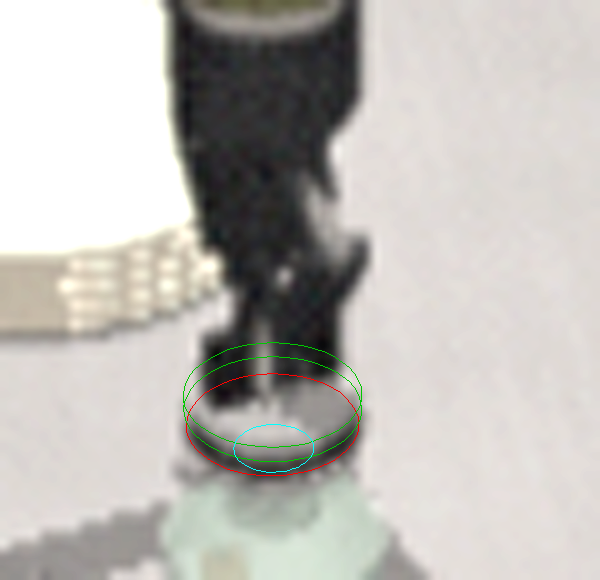

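```bash
python3 -m crank '{"slide":[[0,0,0.001],[0,0,0.001],[0,0,0.001],[0,0,0]],"twist":[0,0,0,0]}'
python3 -m crank '{"slide":[[0,0,0.001],[0,0,0.001],[0,0,0.001],[0,0,0]],"twist":[0,0,0,0]}'
python3 -c "
from h import *
st=status.sense();print(st['tool_pos'].round(2),st['ft_force'].round(1),st['wrist_torque'].round(2),st['tcp_rot'].round(2))"
```

```text
time: 29.05
tool_pos: [541.7, 227.4, 238.2]
tcp_rot: [180.0, -0.0, -160.0]
ft_force: [-0.3, -0.1, -1.4]
finger_gap: 12.1
time: 29.45
tool_pos: [541.7, 227.4, 235.2]
tcp_rot: [180.0, -0.0, -160.0]
ft_force: [0.1, -0.2, -1.6]
finger_gap: 12.6
[541.74 227.41 235.22] [ 0.1 -0.2 -1.6] [-0.01  0.05  0.06] [ 1.8000e+02 -2.0000e-02 -1.5999e+02]
```

The cap slid to about 203 mm freely, so the lugs are in the notches. Now press onto the gasket.

```bash
python3 -m crank '{"slide":[[0,0,0.001],[0,0,0.001],[0,0,0.001],[0,0,0]],"twist":[0,0,0,0]}'
python3 -m crank '{"slide":[[0,0,0.001],[0,0,0.001],[0,0,0.001],[0,0,0]],"twist":[0,0,0,0]}'
```

```text
time: 29.85
tool_pos: [541.9, 227.4, 232.8]
tcp_rot: [180.0, 0.0, -160.0]
ft_force: [-1.8, -1.1, 2.1]
finger_gap: 13.0
time: 30.25
tool_pos: [541.9, 227.5, 230.0]
tcp_rot: [-180.0, 0.0, -160.0]
ft_force: [-3.9, -0.7, 6.1]
finger_gap: 12.4
```

Force 7.5 N (with weight) at about 3 mm squeeze, as expected. Ease off the side load, press slightly more, and start turning.

```bash
python3 -m crank '{"slide":[[0.0008,0.0003,0.001],[0,0,0.0007],[0,0,0],[0,0,0],[0,0,0]],"twist":[0,0,0.08,0.08,0]}'
python3 -c "
from h import *
st=status.sense();print(st['tool_pos'].round(2),st['ft_force'].round(1),st['wrist_torque'].round(2),st['tcp_rot'].round(2))"
```

```text
time: 30.75
tool_pos: [542.0, 227.7, 229.2]
tcp_rot: [180.0, 0.2, -169.3]
ft_force: [-0.6, -0.4, 6.9]
finger_gap: 12.7
[542.   227.75 229.2 ] [-0.6 -0.4  6.9] [-0.05  0.02 -0.06] [ 179.98    0.18 -169.32]
```

```bash
python3 -m crank '{"slide":[[0,0,0.0005],[0,0,0],[0,0,0],[0,0,0]],"twist":[0.1,0.1,0.1,0]}'
python3 -c "
from h import *
st=status.sense();print(st['tool_pos'].round(2),st['ft_force'].round(1),st['wrist_torque'].round(2),st['tcp_rot'].round(2))"
python3 m6.py p3 32.4
```

```text
time: 31.15
tool_pos: [542.1, 227.8, 228.8]
tcp_rot: [179.9, 0.2, 173.5]
ft_force: [0.5, 0.2, 8.6]
finger_gap: 12.9
[542.09 227.85 228.81] [0.5 0.2 8.6] [ 0.04 -0.01 -0.08] [179.92   0.18 173.45]
[542.1 227.8 228.8] [179.9   0.2 173.5] [0.5 0.2 8.6] [ 0.04 -0.01 -0.08] 12.9 [ 17.8   5.5  87.7   0.   86.7 -65.7] origin above jar 196.4
```

View pics/q_p3.png

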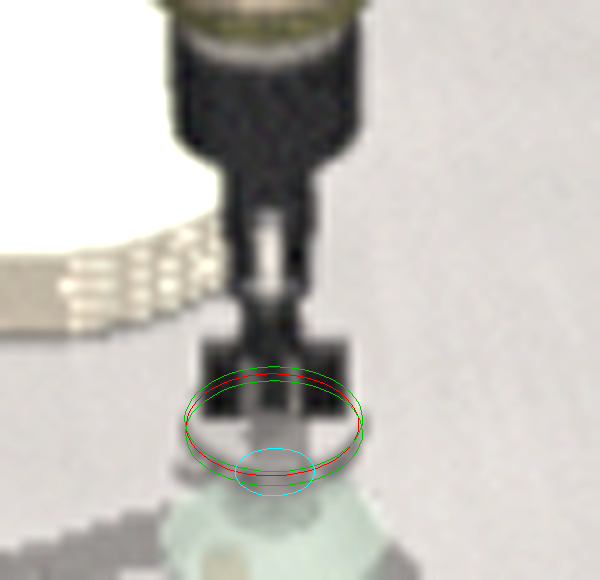

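26.5° turned with the bar following and almost no torque. Continue to the stop.

```bash
python3 -m crank '{"slide":[[0,0,0],[0,0,0],[0,0,0],[0,0,0],[0,0,0],[0,0,0],[0,0,0],[0,0,0]],"twist":[0.14,0.14,0.14,0.14,0.14,0.14,0.1,0]}'
python3 -c "
from h import *
st=status.sense();print(st['tool_pos'].round(2),st['ft_force'].round(1),st['wrist_torque'].round(2),st['tcp_rot'].round(2))"
```

```text
time: 32.0
tool_pos: [542.1, 227.8, 228.8]
tcp_rot: [179.8, 0.0, 119.6]
ft_force: [-0.2, -0.1, 8.3]
finger_gap: 13.1
[542.12 227.81 228.84] [-0.2 -0.1  8.3] [-0.09  0.05 -0.16] [1.7980e+02 4.0000e-02 1.1958e+02]
```

```bash
python3 -m crank '{"slide":[[0,0,0],[0,0,0],[0,0,0],[0,0,0]],"twist":[0.04,0.04,0.03,0]}'
python3 -c "
from h import *
st=status.sense();print(st['tool_pos'].round(2),st['ft_force'].round(1),st['wrist_torque'].round(2),st['tcp_rot'].round(2))"
```

```text
time: 32.4
tool_pos: [542.2, 227.8, 228.8]
tcp_rot: [179.8, 0.0, 113.5]
ft_force: [0.3, 0.2, 6.5]
finger_gap: 12.7
[542.21 227.84 228.83] [0.3 0.2 6.5] [-0.1  -0.17  0.99] [1.7979e+02 4.0000e-02 1.1350e+02]
```

At the stop (0.99 N·m, about 86°). Let the gasket seat the cap, release and retreat.

```bash
python3 -m crank '{"slide":[[0,0,-0.0007],[0,0,-0.0007],[0,0,0]],"twist":[-0.02,0,0]}'
python3 -m crank '{"slide":[[0,0,0],[0,0,0],[0,0,0],[0,0,0],[0,0,0],[0,0,-0.005],[0,0,-0.02],[0,0,-0.03]],"twist":[0,0,0,0,0,0,0,0]}' 0.5
python3 -m crank '{"slide":[[0.03,0,-0.03],[0.04,0,-0.02],[0.04,0,0],[0.04,0,0],[0.04,0,0],[0,0,0],[0,0,0]],"twist":[0,0,0,0,0,0,0]}'
python3 - <<'E'
from h import *
import pickle
p=pickle.load(open("fit.pkl","rb"));st=status.sense();print(st["tool_pos"].round(1),st["ft_force"].round(1))
S=[snap("side","e1"),snap("top","e1")];S[0]["cx"]+=p[0]; S[0]["cy"]+=p[1]
out=[]
for v,o in((1,(135,155)),(0,(210,105))):
    k=8;A=cv2.resize(np.ascontiguousarray(S[v]["img"][o[1]:o[1]+70,o[0]:o[0]+50,::-1]),None,fx=k,fy=k,interpolation=cv2.INTER_CUBIC);A=cv2.convertScaleAbs(A,alpha=1.5,beta=10)
    d=lambda X,c:cv2.polylines(A,[np.round((proj(S[v],X)-o+.5)*k-.5).astype(int)],True,c,1)
    d(circ([541.5,227.4,225],36.5),(0,0,255))
    a=np.radians(114.6);u=np.array([np.cos(a),np.sin(a),0]);w=np.array([-u[1],u[0],0])
    d(np.array([[541.5,227.4,257]+i*u*30+j*w*7 for i,j in((1,1),(1,-1),(-1,-1),(-1,1))]),(0,255,0))
    out.append(A)
cv2.imwrite("pics/e1.png",np.hstack(out))
E
```

```text
time: 32.7
tool_pos: [542.1, 227.8, 229.0]
tcp_rot: [179.8, 0.0, 114.7]
ft_force: [5.5, 1.4, 1.9]
finger_gap: 12.9
time: 33.5
tool_pos: [539.9, 227.1, 282.4]
tcp_rot: [-179.8, -0.0, 114.6]
ft_force: [0.1, 0.5, -0.5]
finger_gap: 42.6
time: 34.2
tool_pos: [461.3, 400.8, 333.9]
tcp_rot: [180.0, 0.0, 114.8]
ft_force: [0.6, 0.2, -0.5]
finger_gap: 42.8
[461.3 400.8 333.9] [ 0.6  0.2 -0.5]
```

View pics/e1.png

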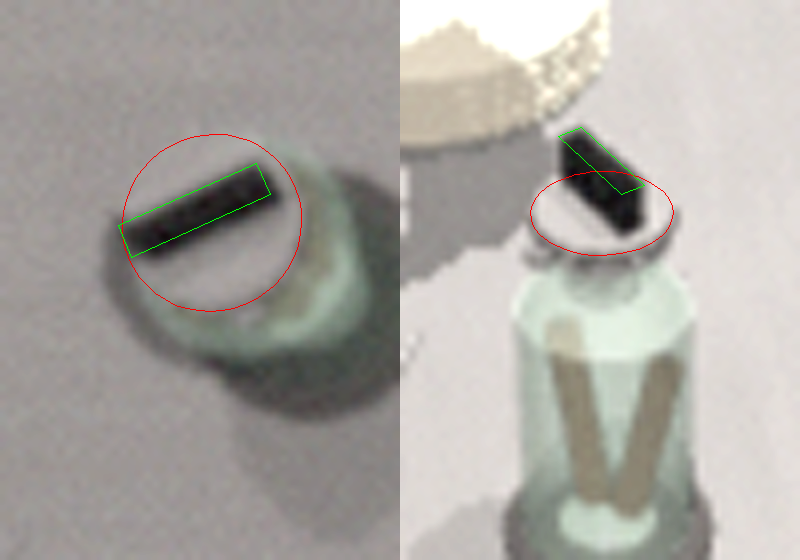

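View pics/side_e1.png

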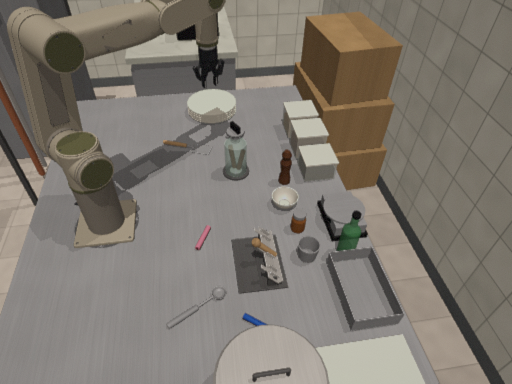

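The top view shows the cap level and centred, with the bar at about 115° (jar notches at 20°). The side view shows both sticks inside the jar. The muddler (264,248) and bystanders are where they were, and the gripper is clear. Handing in.

```bash
python3 -c "
from bench import hand_in,status
s=status.sense();print(s['time'],s['qd'].round(2));print(hand_in())"
```

```text
34.3 [-0.88 -0.3   0.12  0.05 -0.08  0.12]
the job is handed in; nothing more can be done
None
```

I fed both cinnamon sticks through the neck of the jar one after the other, closed the cap and handed the job in at 34.3 s. No verdict is reported.

**Sticks:** The tool could only point straight down, so I drew each stick out along its lane and pivoted it upright against the collar. I then lowered it through the throat and let go. The last side view shows both standing inside the jar, leaning in a V.

**Cap:** It slid down to about 203 mm with no contact force, so the lugs were in the notches. I pressed it about 4–5 mm at roughly 10 N and turned it clockwise to a firm stop, 0.99 N·m at about 86°. After release it looks level and centred in both views, with the grip bar at about 115° and the notches at about 20°. I did not measure its final height separately; that it is locked rests on the stop torque and the pictures.

**Surroundings:** The muddler and bystanders look unmoved in the last side picture, and the gripper is clear of everything.

**Measurements that disagreed:**
- **Side camera:** It showed a row bias of about 1 to 2 pixels against the known heights. I corrected for it with the jar ring and cap.
- **Notch direction:** Estimates ranged from 14° to 21°. I used 20°, and the lugs went in.

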